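Prise the nested lens hoods apart and put each on its rest

TASK

Two lens hoods have been pushed one inside the other and are stuck in the front of the long lens clamped on the bench. Prise the small one out of the medium one and the medium one out of the lens, and lay each in the V-groove of the wooden rest of its own size, well centred with its tube down in the groove and its rubber rim clear of the end of the block. Carry each straight to its rest without dropping it or setting it on the bench, lay it down gently, and do not disturb the large hood on its rest, the camera, the bottle or the blower.

Things in the scene. Friction and masses are not known exactly. Their poses are not given: they have to be found in the camera images.
- hood_small: Small lens hood, mm: round black tube, front closed by a dust cap, outer diameter 52, wall 4.3, length 76 from rear end to back face of a flat rubber rim 72 across, 8 thick; 130 g. Origin on the axis midway along the 76; x along the axis, out of the rim end. Starts 46 deep in the medium hood, held by a snap bead; 30 of tube shows between the rims. About 8 N out along the axis frees it within 5, then it is loose (1.5 mm play).
- hood_medium: Medium lens hood, mm: round black tube, open both ends, outer diameter 64, wall 4.3, length 92 from rear end to back face of a flat rubber rim 84 across, 8 thick; 190 g. Origin on the axis midway along the 92; x along the axis, out of the rim end. Starts 62 deep in the lens mouth, held by a snap bead; 30 of tube shows behind its rim. About 15 N out along the axis frees it within 5, then it is loose (1.5 mm play).
- hood_large: Large lens hood, mm: round black tube, front closed by a dust cap, outer diameter 75, wall 4.3, length 108 from rear end to back face of a flat rubber rim 96 across, 8 thick; 260 g. Origin on the axis midway along the 108; x along the axis, out of the rim end. Bystander, lying on its own rest; leave it alone.
- lens: Long grey camera lens, level in a wooden bench cradle, fixed (mm). Origin on the bench below the mouth; x = lens axis, out of the mouth; z up. Front tube 74 across for 95 behind the mouth; then barrel 82 across, cradle 130 wide, 90 high, back to 266. At the start the back faces of the medium and small rims are 30 and 68 in front of the mouth, the nest's front 76.
- lens_mouth (a point): Centre of the lens mouth, on the lens axis, 90 mm above the bench; same axes as the lens.
- rest_small: Rest for the small hood: pale wooden block, fixed, with a 90-degree V-groove lined in grey, groove 44 mm long and 44 wide at its top, block top 45 mm above the bench, block 60 wide (foot 84, 10 high). Origin on the bench under the middle; x along the groove, z up.
- rest_small_axis (a point): Where the small hood's origin comes when it lies in its groove: 60 mm above the bench, over the groove's middle, 15 mm above the block's top; x level along the groove. The hood may lie either way round; its tube is 32 mm longer than the groove, so rim and rear end stand clear of the block.
- rest_medium: Rest for the medium hood: pale wooden block, fixed, with a 90-degree V-groove lined in grey, groove 60 mm long and 54 wide at its top, block top 46 mm above the bench, block 70 wide (foot 94, 10 high). Origin on the bench under the middle; x along the groove, z up.
- rest_medium_axis (a point): Where the medium hood's origin comes when it lies in its groove: 64 mm above the bench, over the groove's middle, 18 mm above the block's top; x level along the groove. The hood may lie either way round; its tube is 32 mm longer than the groove, so rim and rear end stand clear of the block.
- rest_large: Rest for the large hood: pale wooden block, fixed, with a 90-degree V-groove lined in grey, groove 76 mm long and 64 wide at its top, block top 49 mm above the bench, block 80 wide (foot 104, 10 high). Origin on the bench under the middle; x along the groove, z up.
- rest_large_axis (a point): Where the large hood's origin comes when it lies in its groove: 70 mm above the bench, over the groove's middle, 21 mm above the block's top; x level along the groove. The hood may lie either way round; its tube is 32 mm longer than the groove, so rim and rear end stand clear of the block.
- camera: Bystander: a black camera body with a silver top, 138 mm wide (y), 48 mm deep (x) plus a 10 mm mount, 98 mm high; stands loose. Origin: centre of its underside.
- bottle: Bystander: an amber glass bottle, 60 mm in diameter, 125 mm high; stands loose. Origin: centre of its underside.
- blower: Bystander: a black rubber dust blower standing on its base, 60 mm in diameter at most, its nozzle up, 125 mm high; loose. Origin: centre of its underside.

How it is judged:
By the outcome, as a careful person would: the job done as asked, in the order asked, and still so for the second after the job is handed in, with the robot touching nothing.
It also fails if it takes over 64 s, if anything falls off the work surface, if the arm or the gripper's body presses on something with over 40 N, if the wrist force passes 120 N, or if a joint passes its speed limit or range.

ROBOT

A 6-joint arm with a two-finger parallel gripper is mounted at the origin on the work surface. World frame = base frame: x ahead of the robot, y to its left, z up, the work surface at z = 0. Lengths are in m, angles in rad, forces in N, time in s.
With the tool pointing down it reaches from about 0.35 to 0.975 m from the base axis. Payload 7.1 kg.
Tool frame: the origin (TCP) lies midway between the tips of the shut fingers; the grasp point (between the pads) lies 19 mm behind it; z points along the fingers, x is the direction in which the jaws open and shut, and the axes are right-handed (so a half turn about z gives the same grasp; the last joint's range is limited). The gripper opens to 88 mm and grips with 3 to 60 N. Pads are 20 mm wide; open, the fingers measure 115 mm over their backs; the gripper's body (75 mm by 178 mm) begins 61 mm behind the grasp point.
Start: joints at [1.203, 0.423, 1.63, -0, 1.089, -0.019], TCP at [0.214, 0.587, 0.223] pointing down, gripper open.
Joint ranges: [-3, 3], [-0.9, 2.11], [0.09, 2.58], [-1.31, 4.45], [0.11, 2.69], [-2.54, 2.54]. Speed limits (rad/s): [2.39, 2.39, 3.01, 3.14, 3.14, 3.14].

INTERFACE

Orientations are given as a unit quaternion [w, x, y, z].
In Python, from station import move_pose, movel, movej, command_gripper, wait, inverse_kinematics, read_camera, camera_info, MotionError, job_done, get_time, get_joint_pos, get_qvel, get_effort, get_tcp_pos, get_ee_rot, get_ft_force, get_ft_torque, get_grip_width gives the robot as it stands. Calls block until the motion is done:
- move_pose(position, orientation): joint-space move of the TCP to a pose.
- movel(position, frame=None, v=0.15, until_force=None): straight line of the TCP; frame=None keeps the orientation; v is the mean speed in m/s. With until_force (N) it stops when the force on the tool has changed by that much, and returns True; else False.
- movej(angles): joint-space move.
- command_gripper(opening): opening from 0.0 (shut) to 1.0 (fully open); the grip force is fixed at half the most; returns when the fingers have stopped.
- wait(seconds).
- inverse_kinematics(position, orientation): joint angles nearest the present ones, or None.
- read_camera(name): name is "scene" or "top" or "wrist"; returns the picture (420x560x3 uint8, red, green, blue); there is no depth.
- camera_info(name): a dict with "intrinsics" (3x3 intrinsics, pixels), "T" (4x4, takes a point from camera to world coordinates); the wrist camera has in their place "tool_from_camera" (4x4, takes a point from camera to tool coordinates, whose origin is the TCP and whose axes are the tool frame's). Camera axes: x right, y up, looking along -z (the intrinsics and any distortion apply to the point x, -y, -z); pixel columns grow to the right and rows downward; lengths in m; the calibration is good to about 2 mm. A picture is of the moment at which its call begins: read the wrist's pose just before it. camera_info takes no time and is no camera call.
A pose or a line that the arm cannot do raises MotionError and nothing moves.
- job_done(): hands the job in, once; it reports no verdict.
Readings, each from a call of its own:
- get_time(): time.
- get_joint_pos(): joint angles.
- get_qvel(): joint speeds.
- get_effort(): joint torques, N m.
- get_tcp_pos(): TCP position.
- get_ee_rot(): TCP orientation.
- get_ft_force(): force on the tool from outside, world axes, zero at the start.
- get_ft_torque(): the same for the moment, N m.
- get_grip_width(): opening from 0.0 (shut) to 1.0 (fully open).
Only numpy, scipy, OpenCV 4.12 (cv2) and the standard library are available. Lean on these libraries where they do the work, as an engineer would, in place of code of your own. Each camera call takes 0.05 s, during which the arm holds its last target.

## Working session

There is one attempt and no reset: what is moved stays moved. The work goes in short steps, each a Python script; the robot and the scene stay as the last script left them, time stands still between calls to the robot, and variables do not carry over. Pictures are saved under pics/ and viewed, and the job is handed in when it is done.

```bash
mkdir -p pics; ls; python3 - <<'E'
from station import *
import cv2,numpy as np
np.set_printoptions(precision=4,suppress=True)
print(get_time(),get_tcp_pos(),get_ee_rot(),get_ft_force(),get_grip_width())
for n in ["scene","top","wrist"]:
    im=read_camera(n); cv2.imwrite(f"pics/{n}0.png",im[:,:,::-1]); print(n,camera_info(n))
E
```

```text
pics
0.0 [0.2134 0.5869 0.2219] [ 0.0004  0.8191  0.5737 -0.0006] [-0.1596  0.2209  0.0915] 1.0037956273122004
scene {'intrinsics': array([[428.4638,   0.    , 283.9651],
       [  0.    , 428.4638, 206.202 ],
       [  0.    ,   0.    ,   1.    ]]), 'T': array([[-0.2204, -0.7396,  0.6359,  1.2286],
       [ 0.9753, -0.1569,  0.1556,  0.0914],
       [-0.0154,  0.6545,  0.7559,  0.8638],
       [ 0.    ,  0.    ,  0.    ,  1.    ]])}
top {'intrinsics': array([[425.8317,   0.    , 280.83  ],
       [  0.    , 425.8317, 214.1819],
       [  0.    ,   0.    ,   1.    ]]), 'T': array([[-0.0042,  0.9833, -0.1819,  0.4041],
       [-0.9998, -0.0078, -0.0189, -0.0894],
       [-0.02  ,  0.1818,  0.9831,  1.1867],
       [ 0.    ,  0.    ,  0.    ,  1.    ]])}
wrist {'intrinsics': array([[319.3316,   0.    , 284.6981],
       [  0.    , 319.3316, 213.9888],
       [  0.    ,   0.    ,   1.    ]]), 'tool_from_camera': array([[ 1.    ,  0.0008,  0.0003, -0.0003],
       [ 0.0009, -0.9663, -0.2574, -0.07  ],
       [ 0.0001,  0.2574, -0.9663, -0.1632],
       [ 0.    ,  0.    ,  0.    ,  1.    ]])}
```

View pics/top0.png

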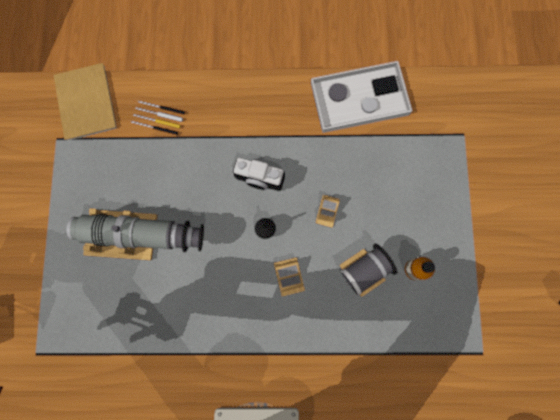

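View pics/scene0.png

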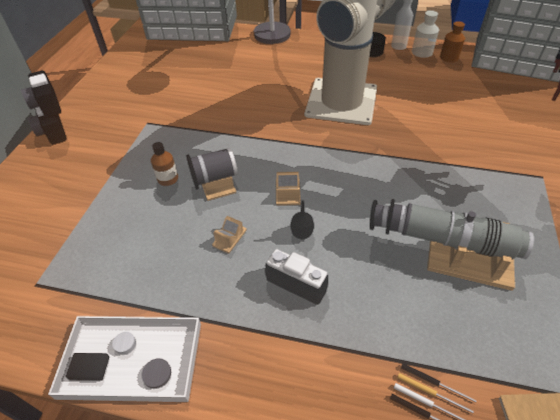

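View pics/wrist0.png

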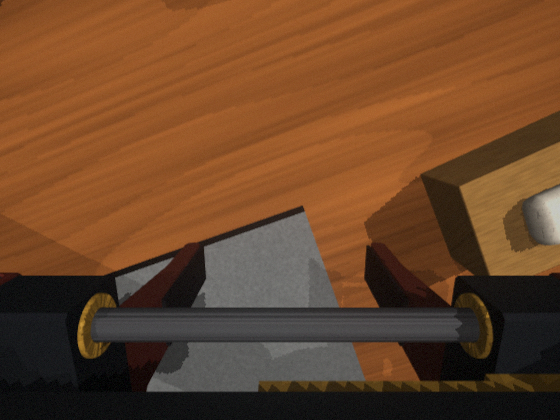

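```bash
cat > h.py <<'E'
from station import *
import cv2,numpy as np
np.set_printoptions(precision=4,suppress=True)
CI={n:camera_info(n) for n in("scene","top")}
def proj(n,p):
    c=CI[n];T=c["T"];q=T[:3,:3].T@(np.asarray(p,float)-T[:3,3]);q=q*[1,-1,-1];u=c["intrinsics"]@q;return u[:2]/u[2]
def ray(n,uv,K=None,T=None):
    if K is None: K,T=CI[n]["intrinsics"],CI[n]["T"]
    d=np.linalg.inv(K)@np.array([uv[0],uv[1],1.]);d=d*[1,-1,-1];return T[:3,3],T[:3,:3]@d
def plane(n,uv,z,K=None,T=None):
    o,d=ray(n,uv,K,T);return o+d*(z-o[2])/d[2]
def crop(src,x0,y0,x1,y1,s,out):
    im=cv2.imread(src);cv2.imwrite(out,cv2.resize(im[y0:y1,x0:x1],None,fx=s,fy=s,interpolation=cv2.INTER_CUBIC))
E
python3 - <<'E'
from h import *
for p in([.214,.587,.223],[.214,.587,.4],[0,0,0]):print(proj("top",p),proj("scene",p))
crop("pics/top0.png",50,200,250,270,4,"pics/c1.png")
crop("pics/top0.png",250,180,450,310,4,"pics/c2.png")
crop("pics/scene0.png",340,180,540,290,4,"pics/c3.png")
crop("pics/scene0.png",140,130,340,270,4,"pics/c4.png")
E
```

```text
[-21.0014 383.1741] [575.8022 103.0469]
[-92.886  404.0673] [617.0414  33.9934]
[255.9849 452.892 ] [341.6334 100.3591]
```

View pics/c1.png

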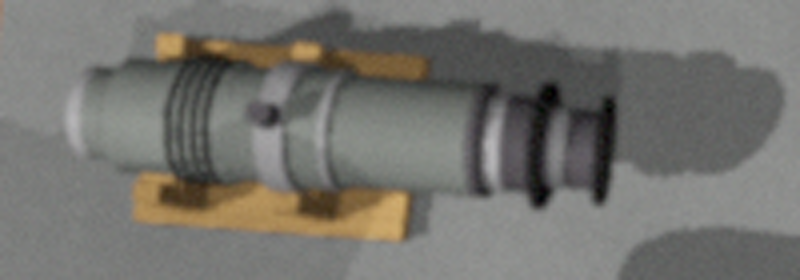

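View pics/c2.png

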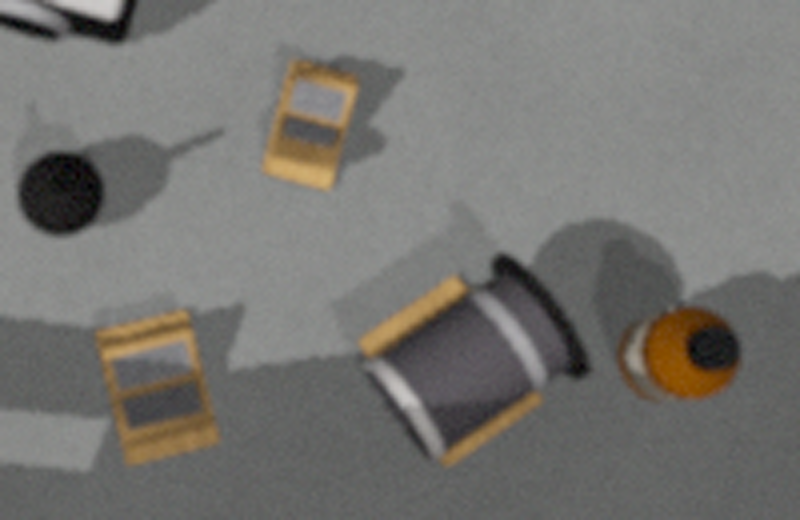

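View pics/c3.png

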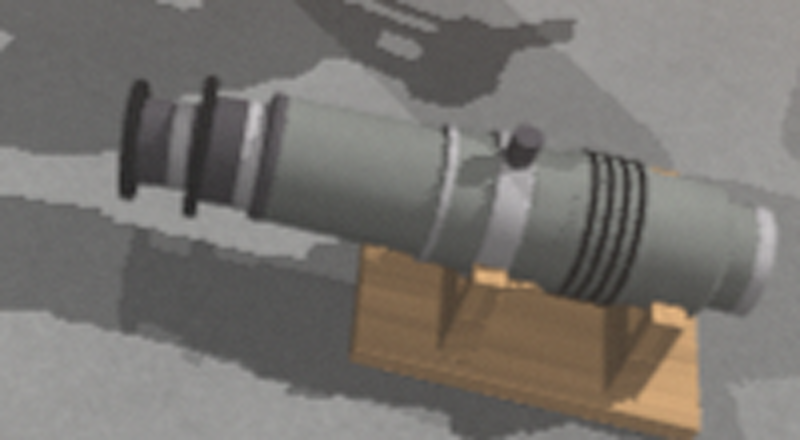

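View pics/c4.png

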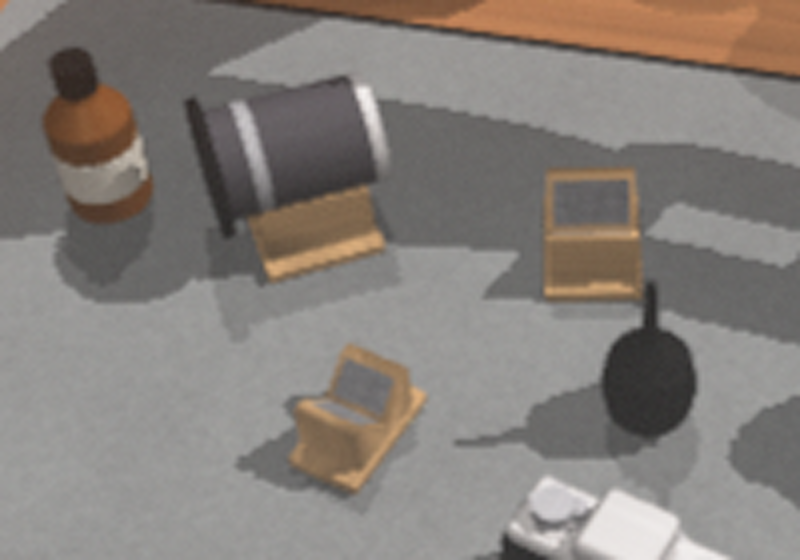

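```bash
python3 - <<'E'
from h import *
c1=lambda u,v:(50+u/4,200+v/4); c2=lambda u,v:(250+u/4,180+v/4);c3=lambda u,v:(340+u/4,180+v/4);c4=lambda u,v:(140+u/4,130+v/4)
print("lens axis z.09:", [plane("top",c1(*p),.09)[:2] for p in((75,123),(330,132),(540,148),(603,152))])
print("scene:",[plane("scene",c3(*p),.09)[:2] for p in((768,240),(440,195),(200,147),(130,140))])
print("rest_med top", [plane("top",c2(*p),.046)[:2] for p in((97,330),(187,312),(217,430),(128,445))])
print("rest_small top", [plane("top",c2(*p),.045)[:2] for p in((292,62),(357,75),(335,175),(268,160))])
print("blower,bottle,cam",plane("top",c2(62,193),.05),plane("top",c2(714,350),.125),plane("top",(259,172),.098))
print("blower scene",plane("scene",c4(648,390),.045))
E
```

```text
lens axis z.09: [array([0.5671, 0.4892]), array([0.56  , 0.3202]), array([0.5485, 0.1818]), array([0.5456, 0.1405])]
scene: [array([0.5604, 0.4907]), array([0.5656, 0.3154]), array([0.5582, 0.1808]), array([0.5614, 0.1406])]
rest_med top [array([ 0.4841, -0.0493]), array([ 0.4957, -0.1094]), array([ 0.418 , -0.1284]), array([ 0.4085, -0.0696])]
rest_small top [array([ 0.6665, -0.1833]), array([ 0.657 , -0.2275]), array([ 0.5878, -0.2107]), array([ 0.5985, -0.1656])]
blower,bottle,cam [ 0.5761 -0.0259  0.05  ] [ 0.4642 -0.4319  0.125 ] [ 0.7197 -0.011   0.098 ]
blower scene [ 0.5974 -0.0194  0.045 ]
```

```bash
cat >> h.py <<'E'
from scipy.spatial.transform import Rotation as Ro
def quat(ang):  # tool z down, tool x at angle ang (rad) from world x
    x=np.array([np.cos(ang),np.sin(ang),0]);z=np.array([0,0,-1.]);y=np.cross(z,x)
    q=Ro.from_matrix(np.c_[x,y,z]).as_quat();return [float(v) for v in (q[3],q[0],q[1],q[2])]
def wcam():
    p=get_tcp_pos();q=get_ee_rot();T=np.eye(4);T[:3,:3]=Ro.from_quat([q[1],q[2],q[3],q[0]]).as_matrix();T[:3,3]=p
    im=read_camera("wrist");return im,T@CI["wrist"]["tool_from_camera"]
CI["wrist"]=camera_info("wrist")
def wsave(name):
    im,T=wcam();cv2.imwrite(f"pics/{name}.png",im[:,:,::-1]);np.save(f"pics/{name}.npy",T);return im,T
def wpl(name,uv,z):
    return plane(None,uv,z,CI["wrist"]["intrinsics"],np.load(f"pics/{name}.npy"))
E
python3 - <<'E'
from h import *
print(get_time());move_pose([.55,.03,.34],quat(0));print(get_time(),get_joint_pos());wsave("wA")
move_pose([.55,.14,.27],quat(-.04));print(get_time(),get_joint_pos());wsave("wB")
E
```

```text
0.15
2.5083 [0.0342 0.1956 1.6706 0.0002 1.2757 0.0329]
3.1417 [ 0.2288  0.2866  1.7142 -0.0006  1.1408  0.2669]
```

View pics/wA.png

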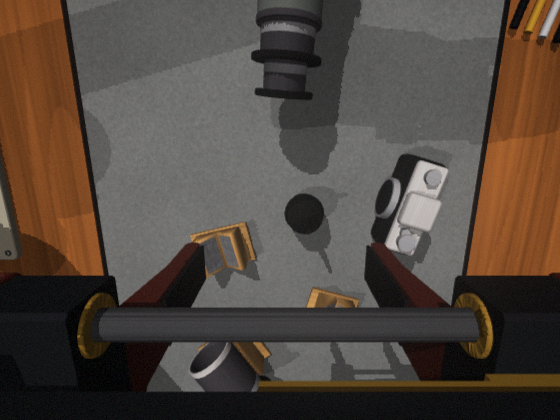

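View pics/wB.png

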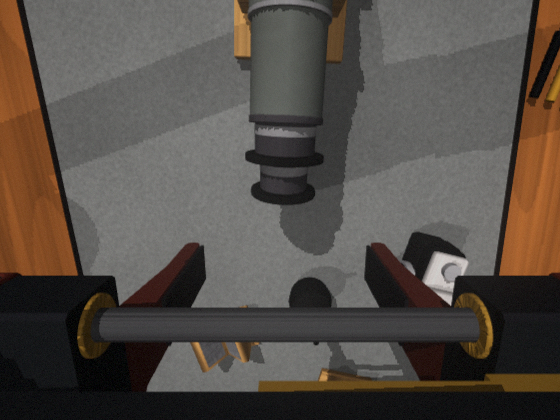

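```bash
python3 - <<'E'
from h import *
move_pose([.53,-.30,.33],quat(0));print(get_time(),get_joint_pos());wsave("wC")
crop("pics/wB.png",210,80,350,220,4,"pics/c5.png")
E
```

```text
4.825 [-0.5334  0.2982  1.5585  0.0003  1.2852 -0.5343]
```

View pics/wC.png

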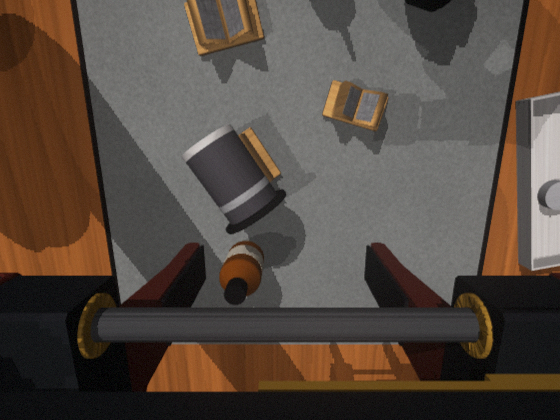

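View pics/c5.png

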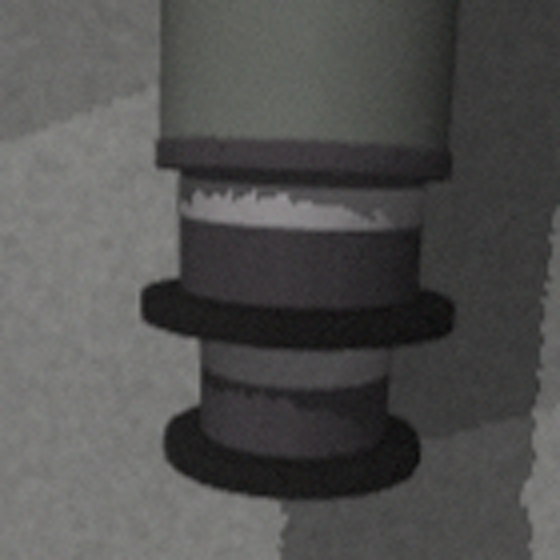

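```bash
python3 - <<'E'
from h import *
f=lambda u,v:(210+u/4,80+v/4)
for nm,L,R in(("mouthband",(157,157),(452,160)),("mouth front edge",(160,168),(450,180)),("mrim back",(142,292),(454,298)),("mrim front",(147,325),(450,332)),("srim back",(166,435),(420,441)),("srim front",(168,458),(418,466)),("stube",(202,375),(388,380)),("mtube",(180,250),(420,250))):
    a=wpl("wB",f(*L),.094);b=wpl("wB",f(*R),.094);print(nm,a[:2],b[:2],"mid",((a+b)/2)[:2],"w",np.linalg.norm(a-b))
crop("pics/wC.png",180,0,400,140,3.6,"pics/c6.png")
E
```

```text
mouthband [0.5168 0.2209] [0.5919 0.2173] mid [0.5543 0.2191] w 0.07522072583956999
mouth front edge [0.5173 0.2182] [0.5913 0.2124] mid [0.5543 0.2153] w 0.07422667808025879
mrim back [0.5105 0.1873] [0.5921 0.1826] mid [0.5513 0.1849] w 0.0817257442718127
mrim front [0.5113 0.1787] [0.591  0.1737] mid [0.5511 0.1762] w 0.07990761721189345
srim back [0.5143 0.1492] [0.5827 0.1449] mid [0.5485 0.147 ] w 0.06848722611882781
srim front [0.5145 0.1428] [0.582 0.138] mid [0.5483 0.1404] w 0.0677575537601988
stube [0.525  0.1649] [0.5744 0.1617] mid [0.5497 0.1633] w 0.04954239270464111
mtube [0.5212 0.1976] [0.5834 0.1952] mid [0.5523 0.1964] w 0.06229706760070948
```

View pics/c6.png

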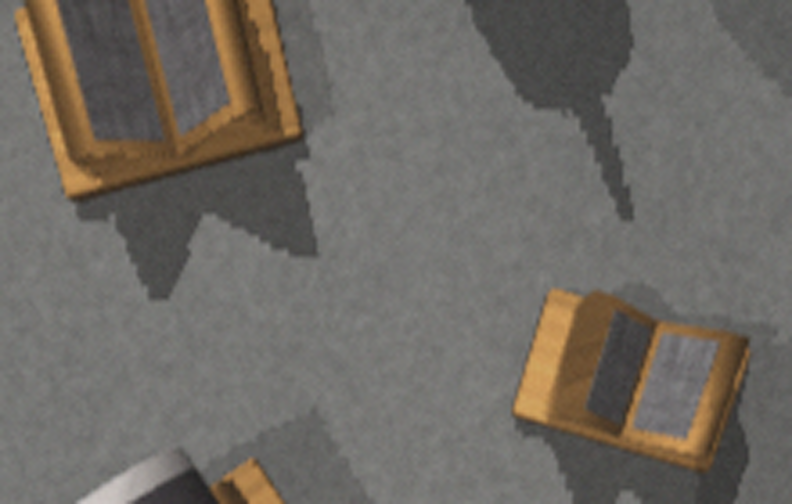

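```bash
python3 - <<'E'
from h import *
move_pose([.535,-.13,.33],quat(-.0));print(get_time());wsave("wD")
move_pose([.557,.22,.30],quat(-.065));print(get_time());wsave("wE")
crop("pics/wD.png",180,40,400,200,3.6,"pics/c7.png")
E
```

```text
5.5917
6.9667
```

View pics/wD.png

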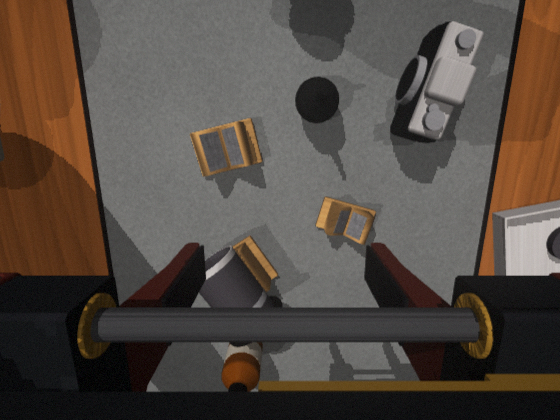

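View pics/wE.png

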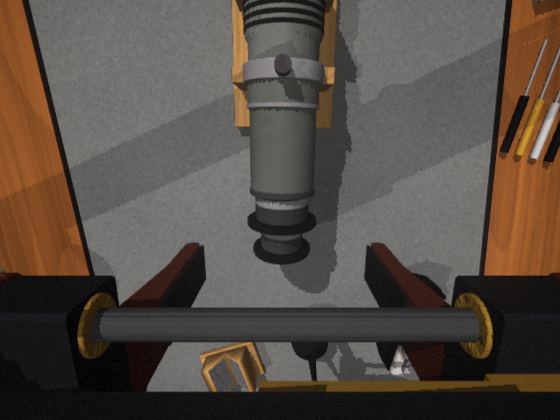

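```bash
python3 - <<'E'
from h import *
im=cv2.imread("pics/wE.png");g=cv2.GaussianBlur(im,(0,0),1.0).astype(float)
# greenish-ness: g - r
def edges(r):
    row=g[r].sum(1); d=np.gradient(row)
    sat=(g[r,:,1]-g[r,:,2])
    return row
rows=[]
for r in range(118,186,4):
    s=cv2.GaussianBlur(im,(0,0),1.2).astype(float)[r]; d=np.abs(np.gradient(s,axis=0)).sum(1)
    L=240+np.argmax(d[240:265]);R=305+np.argmax(d[305:328])
    sub=lambda k:k+.5*(d[k-1]-d[k+1])/(d[k-1]-2*d[k]+d[k+1])
    L,R=sub(L),sub(R)
    a=wpl("wE",(L,r),.093);b=wpl("wE",(R,r),.093);m=(a+b)/2;rows.append((*m[:2],np.linalg.norm(a-b)));
rows=np.array(rows);print(rows)
for nm in ("mid",):print(np.polyfit(rows[:,1],rows[:,0],1))
cv2.imwrite("pics/c8.png",cv2.resize(im[170:270,230:340],None,fx=6,fy=6,interpolation=cv2.INTER_CUBIC))
crop("pics/wD.png",180,110,270,190,7,"pics/c9.png")
crop("pics/wD.png",305,185,385,255,8,"pics/c10.png")
E
```

```text
[[0.5602 0.3002 0.074 ]
 [0.5599 0.2959 0.0742]
 [0.5596 0.2917 0.0744]
 [0.5537 0.2877 0.086 ]
 [0.5541 0.2833 0.0845]
 [0.5585 0.2786 0.0747]
 [0.5582 0.2743 0.0747]
 [0.5579 0.2698 0.0744]
 [0.5577 0.2654 0.0746]
 [0.5573 0.2609 0.0747]
 [0.557  0.2564 0.0746]
 [0.5564 0.2519 0.0742]
 [0.5561 0.2473 0.0745]
 [0.5557 0.2427 0.0745]
 [0.5554 0.2381 0.0745]
 [0.5549 0.2334 0.0742]
 [0.5546 0.2287 0.0747]]
[0.0524 0.543 ]
```

View pics/c8.png

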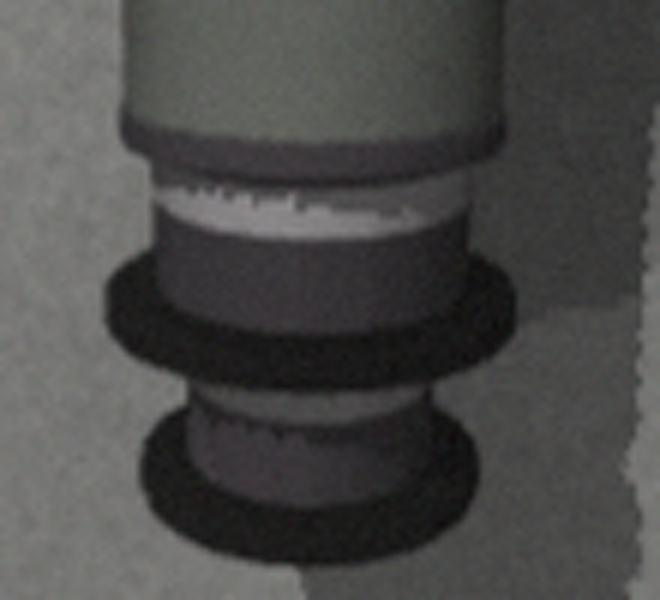

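View pics/c9.png

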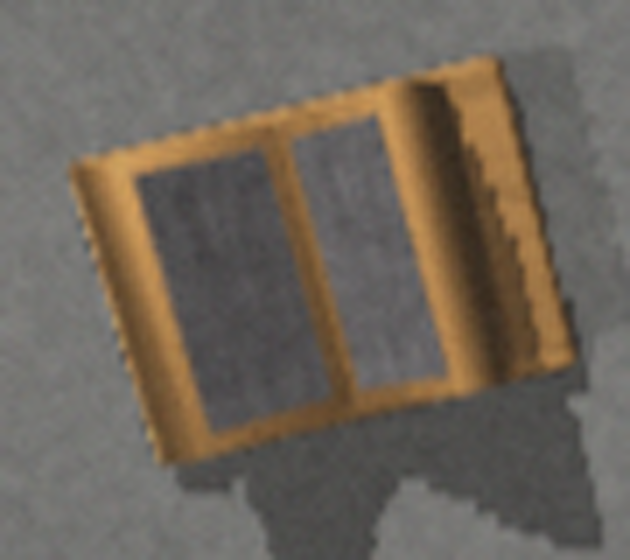

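View pics/c10.png

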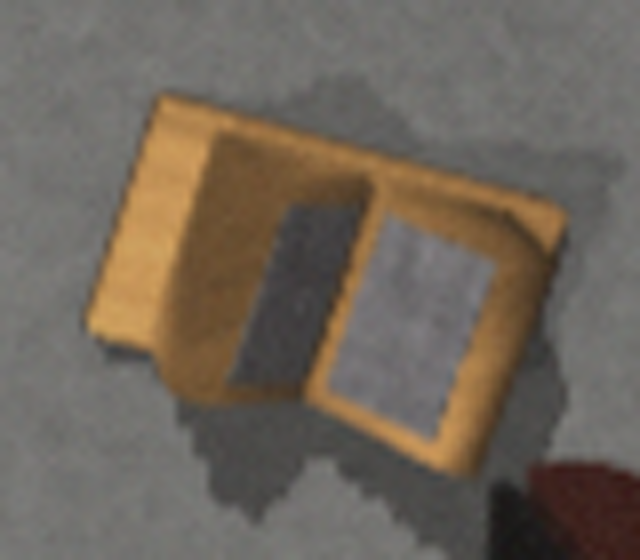

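```bash
python3 - <<'E'
from h import *
f8=lambda u,v:(230+u/6,170+v/6);f9=lambda u,v:(180+u/7,110+v/7);f10=lambda u,v:(305+u/8,185+v/8);f6=lambda u,v:(180+u/3.6,v/3.6)
def pr(nm,P,n,f,z):
    Q=np.array([wpl(n,f(*p),z)[:2] for p in P]);d=Q[0]-Q[-1]
    print(nm,Q.tolist() if len(Q)>2 else Q,"mid",Q.mean(0),"len",np.linalg.norm(d),"ang from -y:",np.arctan2(d[0],d[1]))
pr("mouth",[(125,148),(502,155)],"wE",f8,.093)
pr("mrim",[(108,305),(516,308)],"wE",f8,.093)
pr("srim",[(142,472),(478,474)],"wE",f8,.093)
pr("med valley",[(278,143),(343,397)],"wD",f9,.0195)
pr("med valley ends",[(272,115),(345,420)],"wD",f9,.0195)
pr("med foot right",[(500,60),(575,365)],"wD",f9,.01)
pr("med top left",[(72,165),(165,462)],"wD",f9,.046)
pr("small valley",[(373,192),(313,398)],"wD",f10,.0235)
pr("small foot left",[(160,97),(88,330)],"wD",f10,.01)
pr("small foot far edge",[(160,97),(568,215)],"wD",f10,.01)
pr("small valley C",[(657,324),(624,433)],"wC",f6,.0235)
pr("small foot left C",[(553,290),(514,412)],"wC",f6,.01)
E
```

```text
mouth [[0.5171 0.2161]
 [0.5911 0.2098]] mid [0.5541 0.213 ] len 0.07425735567351095 ang from -y: -1.4849498450016203
mrim [[0.5106 0.1843]
 [0.5925 0.1782]] mid [0.5516 0.1813] len 0.08210170426192732 ang from -y: -1.4962695007826448
srim [[0.5141 0.1482]
 [0.5832 0.1431]] mid [0.5487 0.1457] len 0.06923097290735161 ang from -y: -1.497641267021674
med valley [[ 0.442  -0.0629]
 [ 0.453  -0.1147]] mid [ 0.4475 -0.0888] len 0.053026064734563026 ang from -y: -0.20928926737689102
med valley ends [[ 0.441  -0.0573]
 [ 0.4532 -0.1196]] mid [ 0.4471 -0.0884] len 0.06343136267136329 ang from -y: -0.1929279209160095
med foot right [[ 0.487  -0.0462]
 [ 0.5014 -0.109 ]] mid [ 0.4942 -0.0776] len 0.06435274981067567 ang from -y: -0.22617245365282773
med top left [[ 0.407  -0.0668]
 [ 0.4213 -0.1247]] mid [ 0.4141 -0.0958] len 0.059570206468119516 ang from -y: -0.24208811885961337
small valley [[ 0.6369 -0.178 ]
 [ 0.6275 -0.2192]] mid [ 0.6322 -0.1986] len 0.04221046279185142 ang from -y: 0.22395660064558529
small foot left [[ 0.5976 -0.1625]
 [ 0.5849 -0.2096]] mid [ 0.5913 -0.1861] len 0.0487585776034807 ang from -y: 0.26327350552359585
small foot far edge [[ 0.5976 -0.1625]
 [ 0.6781 -0.186 ]] mid [ 0.6379 -0.1743] len 0.08390738635842504 ang from -y: -1.286849892734982
small valley C [[ 0.6373 -0.1775]
 [ 0.6269 -0.2176]] mid [ 0.6321 -0.1976] len 0.04140682588193827 ang from -y: 0.2544176485500557
small foot left C [[ 0.5989 -0.1635]
 [ 0.5851 -0.2092]] mid [ 0.592  -0.1864] len 0.047671810805526973 ang from -y: 0.29498753538555283
```

```bash
cat >> h.py <<'E'
A=.077; D=np.array([-np.sin(A),-np.cos(A),0]); N=np.array([np.cos(A),-np.sin(A),0])
def st(s=""): print(s,"t%.2f"%get_time(),np.array(get_tcp_pos()),"F",np.array(get_ft_force()),"M",np.array(get_ft_torque()),"w%.4f"%(get_grip_width()*.088))
E
python3 - <<'E'
from h import *
st("bias")
G=np.array([.5495,.160,.078])
move_pose(list(G+[0,0,.09]),quat(-A)); st()
print(movel(list(G),v=.1,until_force=6)); st("down")
wsave("wF")
command_gripper(.45); st("closed"); wsave("wG")
E
```

```text
bias t7.02 [0.5575 0.2187 0.3001] F [0.0023 0.6865 0.5635] M [-0.1096  0.0806 -0.0296] w0.0879
 t7.65 [0.5507 0.1598 0.1691] F [-0.1348  0.7153  0.0091] M [-0.0682  0.0596 -0.0062] w0.0878
False
down t8.70 [0.55   0.1602 0.0786] F [ 0.4782 -0.8397  0.1402] M [-0.0641  0.0806 -0.0007] w0.0877
closed t9.41 [0.5496 0.16   0.078 ] F [0.1072 1.0244 0.4331] M [-0.0709  0.0815  0.008 ] w0.0516
```

View pics/wG.png

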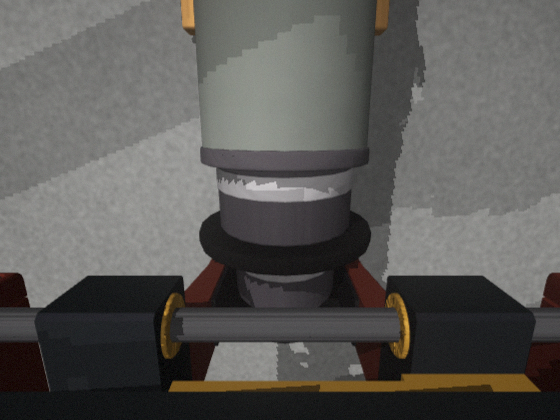

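```bash
python3 - <<'E'
from h import *
command_gripper(0.2)
p=np.array([.5495,.160,.078])
for s in(.003,.006,.010):
    movel(list(p+D*s),v=.02); st(s)
wsave("wH")
E
```

```text
0.003 t9.97 [0.5497 0.1582 0.0782] F [ 0.6706  6.6477 -0.6776] M [1.1984 0.0423 0.0953] w0.0513
0.006 t10.28 [0.5501 0.1569 0.0785] F [ 0.0043 16.8121 -1.5022] M [2.8242 0.0255 0.0478] w0.0519
0.01 t10.62 [0.5492 0.151  0.0785] F [ 0.881  -1.2185 -0.3258] M [-0.3995  0.0268  0.0054] w0.0517
```

View pics/wH.png

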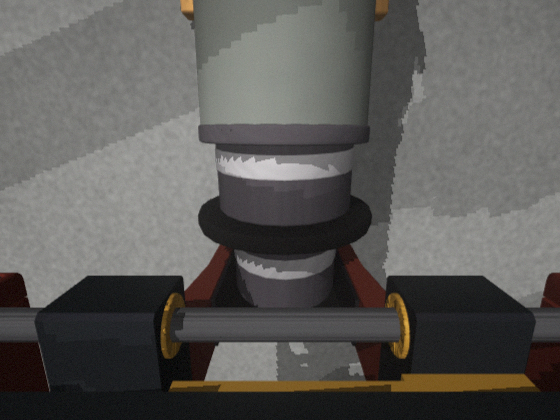

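```bash
python3 - <<'E'
from h import *
for n,P in(("wG",[(201,158),(369,158),(200,236),(371,236)]),("wH",[(199,136),(370,136),(199,218),(372,218)])):
    Q=[wpl(n,p,.093) for p in P];print(n,((Q[0]+Q[1])/2)[:2],((Q[2]+Q[3])/2)[:2])
E
```

```text
wG [0.5542 0.2168] [0.5516 0.1791]
wH [0.5543 0.2176] [0.5519 0.1791]
```

```bash
python3 - <<'E'
from h import *
p=np.array([.5495,.160,.078])
print(movel(list(p+D*.045),v=.06,until_force=10));st()
print(movel(list(p+D*.080),v=.08,until_force=10));st()
movel(list(p+D*.085+[0,0,.05]),v=.15);st("clear"); wsave("wI")
E
```

```text
False
 t11.41 [0.5462 0.115  0.0781] F [-0.2596  1.1417 -1.4606] M [-0.0829  0.0656 -0.0036] w0.0514
False
 t11.99 [0.5434 0.0798 0.078 ] F [-0.294  -1.3336 -1.1664] M [-0.0703  0.0741  0.0236] w0.0517
clear t12.47 [0.543  0.0755 0.1281] F [ 0.3748  0.5402 -1.5101] M [-0.0782  0.0921  0.0028] w0.0515
```

View pics/wI.png

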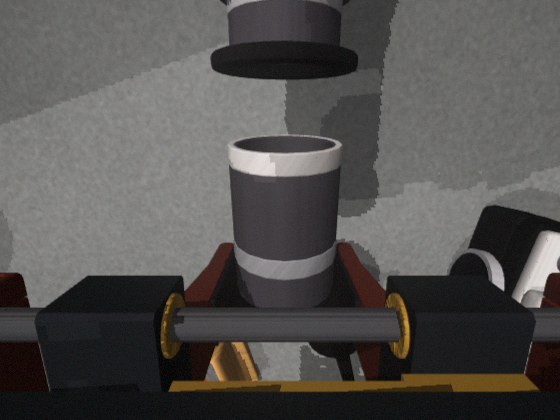

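```bash
python3 - <<'E'
from h import *
tp=np.array([.543,.0755,.1281])
for v in(145,150,155):
    a=wpl("wI",(229,v),.1446);b=wpl("wI",(341,v),.1446);print(v,((a+b)/2-tp)@D,((a+b)/2-tp)@N,np.linalg.norm(a-b))
crop("pics/wI.png",200,120,370,310,3.1,"pics/c11.png")
E
```

```text
145 -0.06287516888367342 0.0002605738752849597 0.05036129077707935
150 -0.06066633469203237 0.0002596314498588965 0.05056104242200904
155 -0.0584399086053153 0.00025868151747014353 0.05076238495590912
```

View pics/c11.png

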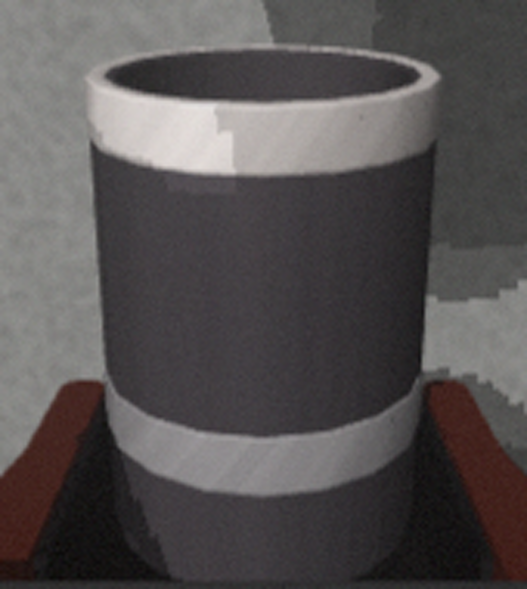

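```bash
cat >> h.py <<'E'
def place(rest,e_ang,off,axz,hover=.2):
    # e_ang: hood x dir = (-sin,-cos); tool yaw=-e_ang
    e=np.array([-np.sin(e_ang),-np.cos(e_ang),0]);g=np.array([*rest,axz-.012])+off*e
    return g,quat(-e_ang)
E
python3 - <<'E'
from h import *
g,q=place([.6315,-.1978],.262,.0255,.060)
p=np.array(get_tcp_pos())
movel([p[0],p[1],.21],v=.3)
move_pose([g[0],g[1],.19],q);st("hover")
movel([g[0],g[1],.075],v=.15);st("low")
im=read_camera("scene");cv2.imwrite("pics/s1.png",im[:,:,::-1])
im=read_camera("top");cv2.imwrite("pics/t1.png",im[:,:,::-1]);wsave("wJ")
crop("pics/s1.png",180,160,300,260,6,"pics/c12.png");crop("pics/t1.png",270,160,390,260,6,"pics/c13.png")
E
```

```text
hover t14.13 [ 0.6246 -0.2212  0.1894] F [-0.739   0.1831 -0.5684] M [-0.0574  0.0995 -0.0057] w0.0517
low t15.05 [ 0.6257 -0.2224  0.076 ] F [ 0.9975  0.557  -1.1256] M [-0.1122  0.095   0.0104] w0.0515
```

View pics/c12.png

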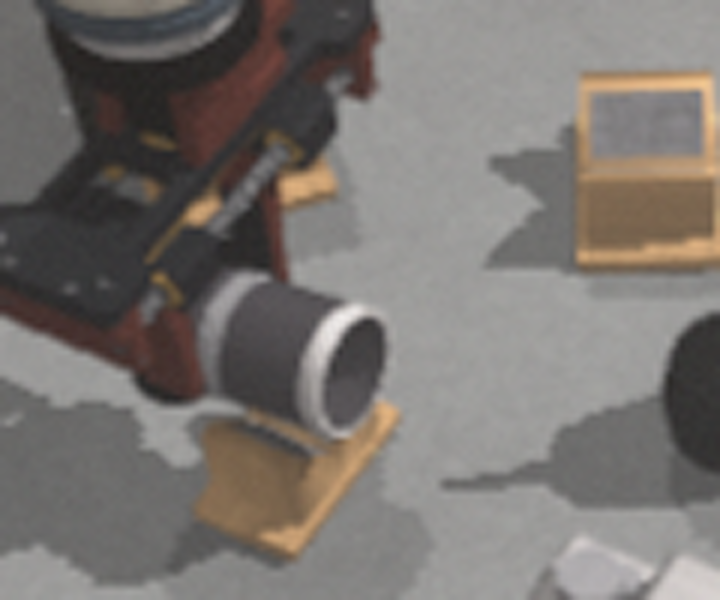

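View pics/wJ.png

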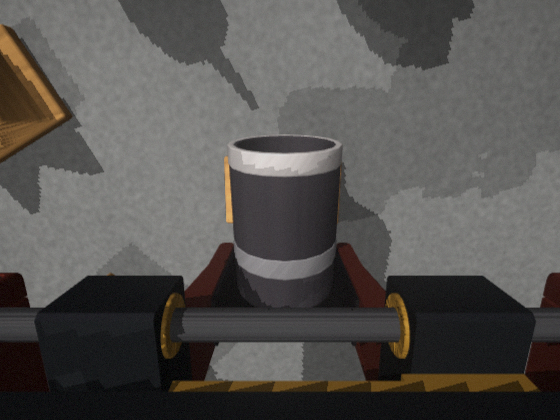

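```bash
python3 - <<'E'
from h import *
crop("pics/wJ.png",210,130,360,240,5,"pics/c14.png")
e=.262;E=np.array([-np.sin(e),-np.cos(e)]);Nn=np.array([np.cos(e),-np.sin(e)]);r=np.array([.6315,-.1978])
for p in((224,157),(228,222),(340,165),(340,215)):
    q=wpl("wJ",p,.01)[:2]-r;print(p,"along",q@E,"across",q@Nn)
E
```

```text
(224, 157) along -0.025097659256650414 across -0.041932029360697454
(228, 222) along 0.02299934150672989 across -0.041332614752600465
(340, 165) along -0.0193748620052113 across 0.04070409141922206
(340, 215) along 0.017663893126087557 across 0.042333522772729386
```

View pics/c14.png

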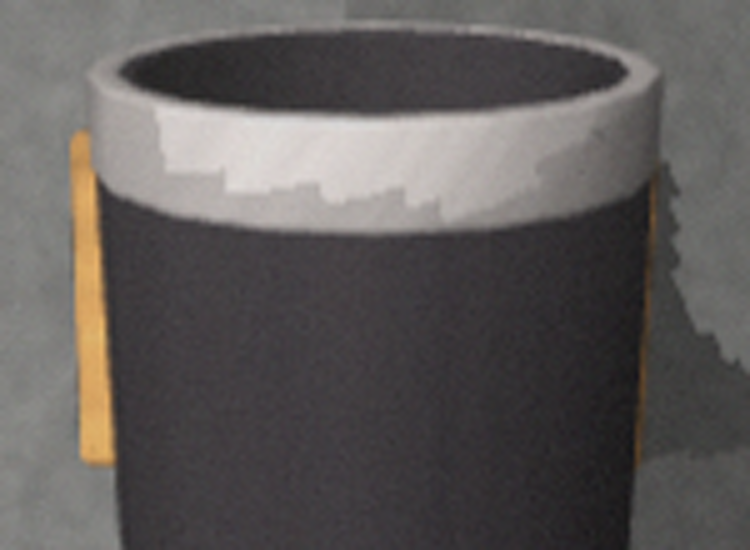

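```bash
python3 - <<'E'
from h import *
g,q=place([.6317,-.1972],.265,.0255,.060)
movel([g[0],g[1],.053],v=.06);st()
print(movel([g[0],g[1],.0465],v=.015,until_force=3.5));st("contact")
E
```

```text
t15.72 [ 0.6242 -0.2216  0.0534] F [-5.4132  1.2309 11.2843] M [ 0.3361  1.0449 -0.0503] w0.0519
True
contact t15.93 [ 0.6242 -0.2215  0.0535] F [-0.8157  0.0218  7.4366] M [ 0.05    0.3834 -0.0316] w0.0515
```

```bash
python3 - <<'E'
from h import *
im=read_camera("scene");cv2.imwrite("pics/s2.png",im[:,:,::-1]);wsave("wK")
crop("pics/s2.png",180,170,280,260,7,"pics/c15.png")
st()
E
```

```text
t16.02 [ 0.6242 -0.2215  0.0536] F [-0.8733  0.8615  6.2703] M [0.0529 0.3216 0.0419] w0.0516
```

View pics/c15.png

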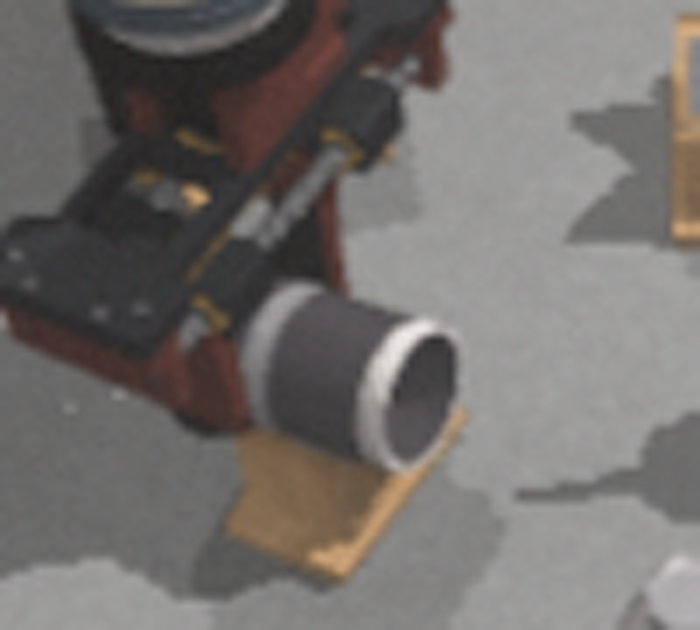

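View pics/wK.png

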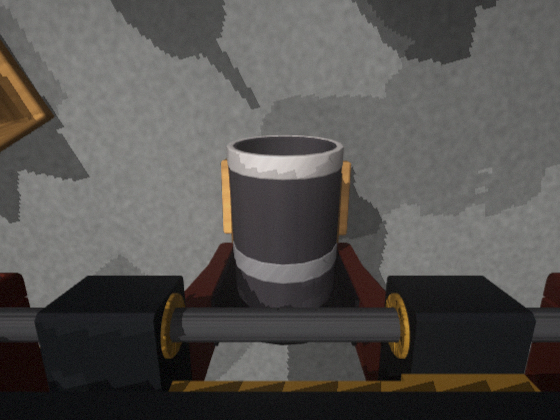

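```bash
python3 - <<'E'
from h import *
e=.265;E=np.array([-np.sin(e),-np.cos(e),0]);r=np.array([.6317,-.1972,0])
for z in(.058,.0655,.072):
    print(z,(proj("scene",r-.038*E+[0,0,z])-[180,170])*7, (proj("scene",r+.006*E+[0,0,z])-[180,170])*7)
print("block top rear corners",[(proj("scene",r-.022*E+[.03*s*np.cos(e),-.03*s*np.sin(e),.045])-[180,170])*7 for s in(1,-1)])
print("foot corners",[(proj("scene",r-.022*a*E+[.042*s*np.cos(e),-.042*s*np.sin(e),.0])-[180,170])*7 for s in(1,-1) for a in (1,-1)])
crop("pics/wK.png",200,120,370,310,3.1,"pics/c16.png")
E
```

```text
0.058 [422.5892 410.9176] [314.1013 364.8153]
0.0655 [420.5461 397.3054] [311.4887 351.1335]
0.072 [418.7569 385.3847] [309.201  339.1536]
block top rear corners [array([339.566 , 479.4447]), array([432.1911, 357.1727])]
foot corners [array([335.5127, 581.1314]), array([230.7117, 533.8724]), array([460.5213, 411.8749]), array([358.6987, 368.7957])]
```

View pics/c16.png

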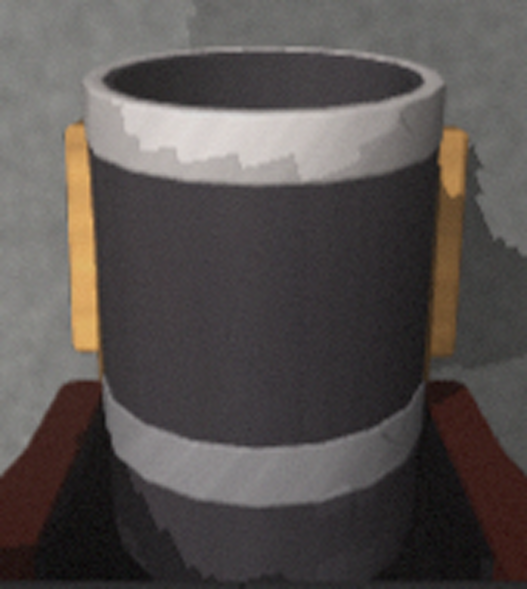

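```bash
python3 - <<'E'
from h import *
g,q=place([.6317,-.1972],.265,.0255,.060)
def avg(n=6):
    F=[];M=[]
    for _ in range(n): wait(.02);F.append(get_ft_force());M.append(get_ft_torque())
    return np.mean(F,0),np.mean(M,0)
movel([g[0],g[1],.063],v=.05);wsave("wL");F0,M0=avg();print("0",F0,M0,get_tcp_pos())
for z in(.060,.0585,.057,.0555):
    movel([g[0],g[1],z],v=.03);F,M=avg();print(z,np.array(get_tcp_pos()),F-F0,M-M0)
    if F[2]-F0[2]>5:break
wsave("wM")
E
python3 - <<'E'
from h import *
crop("pics/wL.png",200,120,370,310,3.1,"pics/c17.png")
E
```

```text
0 [-0.3334 -0.1766 -1.1817] [-0.1084  0.0679 -0.0228] [ 0.6248 -0.2217  0.0627]
0.06 [ 0.6249 -0.2218  0.0598] [ 0.3529 -0.2503  0.2097] [0.0298 0.0218 0.0315]
0.0585 [ 0.625  -0.2218  0.0585] [0.2966 0.2158 0.0717] [0.0159 0.0299 0.0226]
0.057 [ 0.625  -0.2218  0.057 ] [ 0.2791 -0.1013 -0.3239] [ 0.0181 -0.0124  0.021 ]
0.0555 [ 0.625  -0.2218  0.0554] [ 0.4964  0.564  -0.4996] [0.029  0.0261 0.0316]
```

View pics/c17.png

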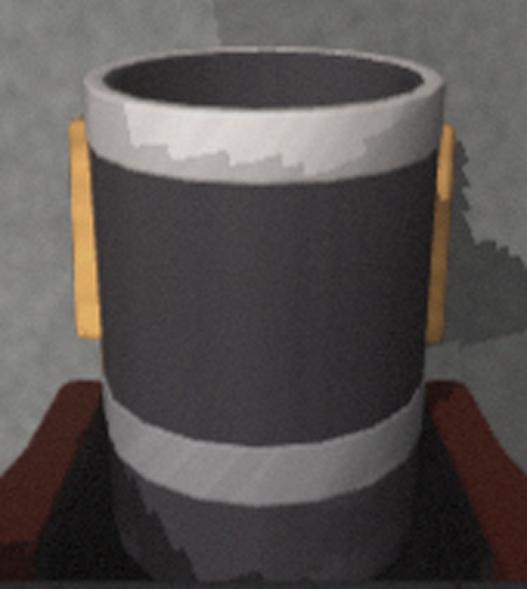

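```bash
python3 - <<'E'
from h import *
g,q=place([.6317,-.1972],.265,.0255,.060)
def avg(n=6):
    F=[];M=[]
    for _ in range(n): wait(.02);F.append(get_ft_force());M.append(get_ft_torque())
    return np.mean(F,0),np.mean(M,0)
F0,M0=np.array([0,0,-1.4]),np.array([-.09,.09,0])
for z in(.0545,.0535,.0525,.0515,.0505):
    movel([g[0],g[1],z],v=.02);F,M=avg();print(z,np.array(get_tcp_pos()),F-F0,M-M0)
    if F[2]-F0[2]>5:break
wsave("wM")
im=read_camera("scene");cv2.imwrite("pics/s3.png",im[:,:,::-1])
crop("pics/s3.png",180,170,280,260,7,"pics/c18.png")
crop("pics/wM.png",200,120,370,310,3.1,"pics/c17b.png")
E
```

```text
0.0545 [ 0.625  -0.2218  0.0547] [-1.5826  0.1922  3.3086] [0.029  0.188  0.0061]
0.0535 [ 0.6251 -0.2219  0.0544] [-3.5531  0.6707  9.9079] [0.157  0.5838 0.01  ]
```

View pics/c18.png

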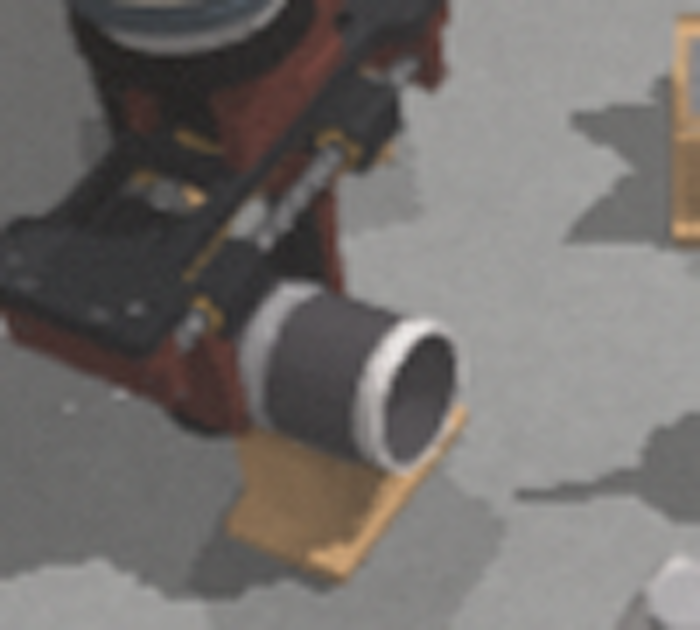

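View pics/c17b.png

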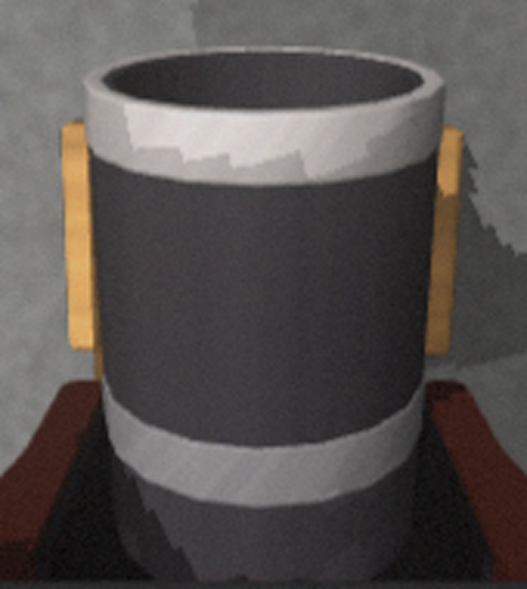

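```bash
python3 - <<'E'
from h import *
e=.265;E=np.array([-np.sin(e),-np.cos(e),0]);Nn=np.array([np.cos(e),-np.sin(e),0]);r=np.array([.6317,-.1972,0])
t=np.array([.6251,-.2219,.0544])
im=cv2.imread("pics/s3.png")[150:280,160:290];im=cv2.resize(im,None,fx=6,fy=6,interpolation=cv2.INTER_CUBIC)
def P(p):return tuple(int(v) for v in (proj("scene",p)-[160,150])*6+3)
def poly(pts,c):cv2.polylines(im,[np.array([P(p) for p in pts])],True,c,1)
z=np.array([0,0,1.])
for s in(1,-1):
    poly([t+E*a*.01+Nn*s*b for a,b in((1,.026),(1,.0395),(-1,.0395),(-1,.026))],(0,255,0))
poly([r+E*a*.022+Nn*b*.030+.045*z for a,b in((1,1),(1,-1),(-1,-1),(-1,1))],(255,0,0))
poly([r+E*a*.022+Nn*b*.042+.010*z for a,b in((1,1),(1,-1),(-1,-1),(-1,1))],(255,0,255))
k=np.linspace(0,2*np.pi,40)
poly([t-.0255*E-.038*E+.012*z+.026*(np.cos(a)*Nn+np.sin(a)*z) for a in k],(0,255,255))
cv2.imwrite("pics/o1.png",im[:600])
E
```

```text
(no output)
```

View pics/o1.png

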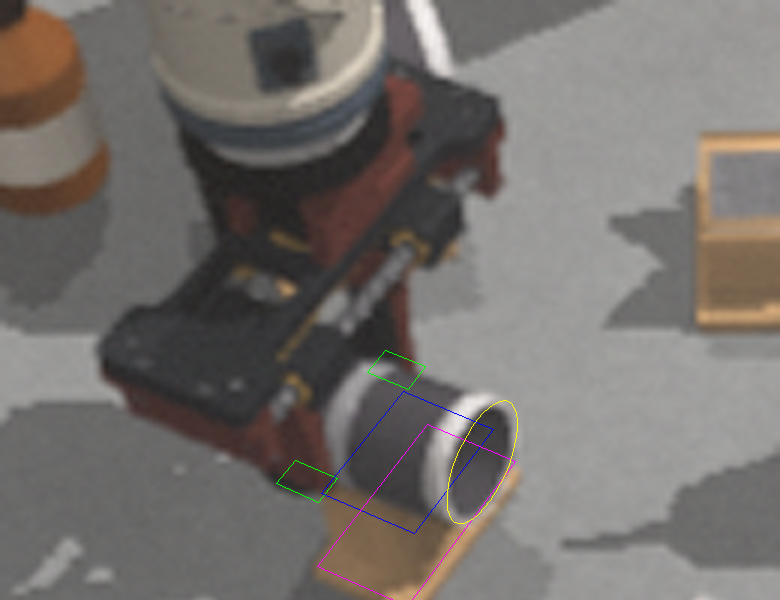

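```bash
python3 - <<'E'
from h import *
c2=lambda u,v:(250+u/4,180+v/4)
for p in((500,260),(585,370),(375,365),(440,460)): print(p,plane("top",c2(*p),.075))
for n in("wJ","wM"):
  for p in ((224,157),(221,160)):print(n,wpl(n,p,.01))
crop("pics/wM.png",0,0,560,420,1.4,"pics/c19.png")
print(get_joint_pos())
E
```

```text
(500, 260) [ 0.5261 -0.3133  0.075 ]
(585, 370) [ 0.4546 -0.3647  0.075 ]
(375, 365) [ 0.4585 -0.2299  0.075 ]
(440, 460) [ 0.3981 -0.2695  0.075 ]
wJ [ 0.5975 -0.1627  0.01  ]
wJ [ 0.5948 -0.1642  0.01  ]
wM [ 0.601  -0.1612  0.01  ]
wM [ 0.5986 -0.1625  0.01  ]
[-0.359   0.6872  1.6215 -0.0003  0.835  -0.0968]
```

View pics/c19.png

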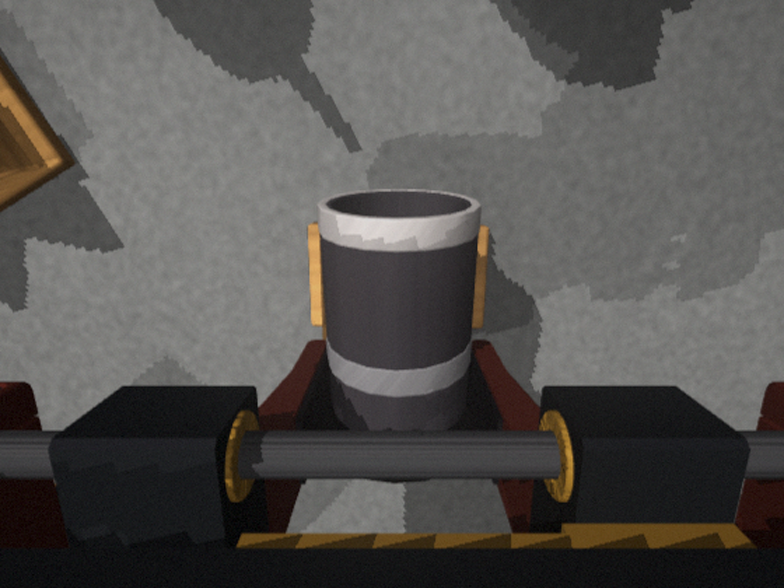

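```bash
cat >> h.py <<'E'
def avg(n=5):
    F=[];M=[]
    for _ in range(n): wait(.02);F.append(get_ft_force());M.append(get_ft_torque())
    return np.mean(F,0),np.mean(M,0)
E
python3 - <<'E'
from h import *
e=.265;Nn=np.array([np.cos(e),-np.sin(e),0])
g,q=place([.6317,-.1972],e,.0255,.060)
F0,M0=np.array([0,0,-1.4]),np.array([-.09,.09,0])
movel([g[0],g[1],.0565],v=.05)
g=g-.003*Nn
movel([g[0],g[1],.0565],v=.05)
for z in(.0545,.0535,.0525,.0515,.0505):
    movel([g[0],g[1],z],v=.03);F,M=avg();print(z,np.array(get_tcp_pos()),F-F0,M-M0)
    if F[2]-F0[2]>5:break
E
```

```text
0.0545 [ 0.6231 -0.2213  0.0548] [ 3.8126 -0.8342  1.994 ] [-0.1966 -0.6703  0.0057]
0.0535 [ 0.6233 -0.2215  0.0543] [ 4.9722 -1.6437  6.0011] [-0.2243 -0.8716 -0.011 ]
```

```bash
python3 - <<'E'
from h import *
im=cv2.imread("pics/scene0.png")
im2=cv2.imread("pics/wD.png");
def draw(img,pf,x0,y0,x1,y1,s,out):
    im=cv2.resize(img[y0:y1,x0:x1],None,fx=s,fy=s,interpolation=cv2.INTER_CUBIC)
    for (c,e,L,w,top,ax) in ((np.array([.6317,-.1972]),.265,.022,.030,.045,.060),(np.array([.448,-.0884]),-.22,.030,.035,.046,.064)):
        E=np.array([-np.sin(e),-np.cos(e)]);Nn=np.array([np.cos(e),-np.sin(e)])
        gw=.022 if L<.025 else .027
        for ww,z,col in((w,top,(255,0,0)),(gw,top,(0,255,0)),(.001,top-gw,(0,0,255)),(w+.012,.01,(255,0,255))):
            pts=[]
            for a,b in((1,1),(1,-1),(-1,-1),(-1,1)):
                p=c+E*a*L+Nn*b*ww;uv=pf([p[0],p[1],z]);pts.append(((uv-[x0,y0])*s+s/2).astype(int))
            cv2.polylines(im,[np.array(pts)],True,col,1)
    cv2.imwrite(out,im)
draw(im,lambda p:proj("scene",p),200,160,320,260,6,"pics/o2.png")
def pw(p):
    T=np.load("pics/wD.npy");q=T[:3,:3].T@(np.array(p)-T[:3,3]);q=q*[1,-1,-1];u=CI["wrist"]["intrinsics"]@q;return u[:2]/u[2]
draw(im2,pw,180,110,390,260,3.8,"pics/o3.png")
E
```

```text
(no output)
```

View pics/o2.png

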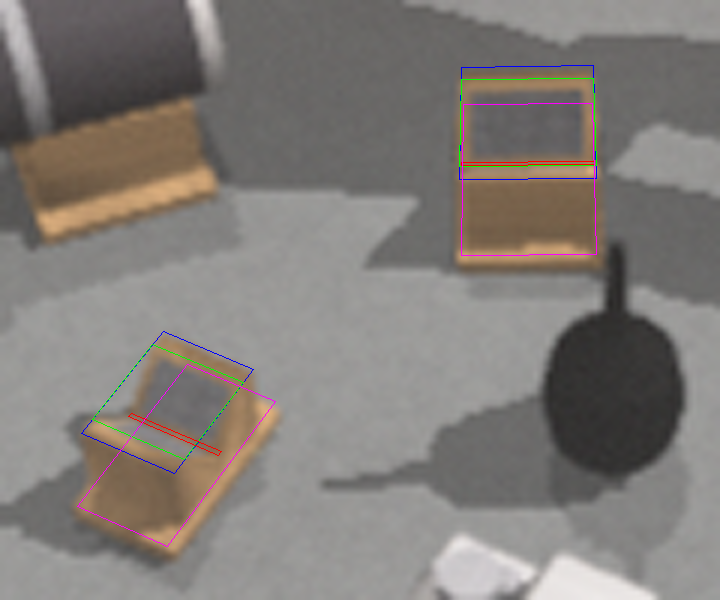

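View pics/o3.png

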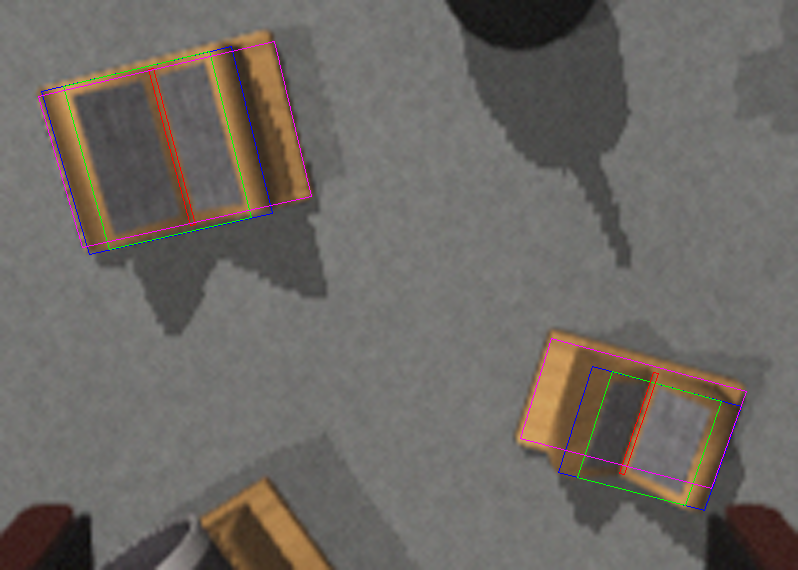

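```bash
python3 - <<'E'
from h import *
e=.265;E=np.array([-np.sin(e),-np.cos(e),0]);Nn=np.array([np.cos(e),-np.sin(e),0]);z=np.array([0,0,1.])
t=np.array([.6251,-.2219,.0544]);k=np.linspace(0,2*np.pi,60)
outs=[]
for h in(.012,.006):
    im=cv2.imread("pics/s3.png")[190:250,200:260];im=cv2.resize(im,None,fx=6.5,fy=6.5,interpolation=cv2.INTER_CUBIC)
    for off in(.0635,.0235+.0):
      for rr in((.026,.0217) if off>.05 else (.026,)):
        pts=np.array([((proj("scene",t-off*E+h*z+rr*(np.cos(a)*Nn+np.sin(a)*z))-[200,190])*6.5+3).astype(int) for a in k])
        cv2.polylines(im,[pts],True,(0,255,255),1)
    outs.append(im)
cv2.imwrite("pics/o4.png",np.hstack(outs))
E
```

```text
(no output)
```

View pics/o4.png

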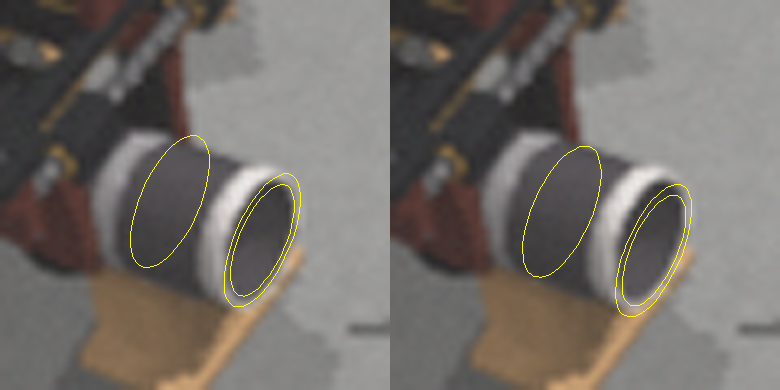

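```bash
python3 - <<'E'
from h import *
e=.265;E=np.array([-np.sin(e),-np.cos(e),0]);Nn=np.array([np.cos(e),-np.sin(e),0]);z=np.array([0,0,1.])
k=np.linspace(0,2*np.pi,60)
def row(src,t,cfg):
    outs=[]
    for hr,hg in cfg:
        im=cv2.imread(src)[185:245,195:255];im=cv2.resize(im,None,fx=6.5,fy=6.5,interpolation=cv2.INTER_CUBIC)
        for off in(.0635,.045,.025,.01,):
            h=hg+(hr-hg)*off/.0635
            pts=np.array([((proj("scene",t-off*E+h*z+.026*(np.cos(a)*Nn+np.sin(a)*z))-[195,185])*6.5+3).astype(int) for a in k])
            cv2.polylines(im,[pts],True,(0,255,255),1)
        outs.append(im)
    return np.hstack(outs)
cv2.imwrite("pics/o5.png",row("pics/s3.png",np.array([.6251,-.2219,.0544]),((.012,.012),(.013,.006))))
cv2.imwrite("pics/o6.png",row("pics/s1.png",np.array([.6257,-.2224,.076]),((.012,.012),(.006,.006))))
E
```

```text
(no output)
```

View pics/o5.png

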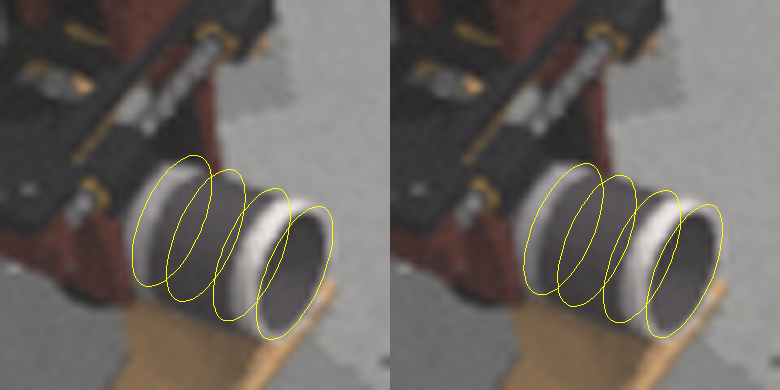

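View pics/o6.png

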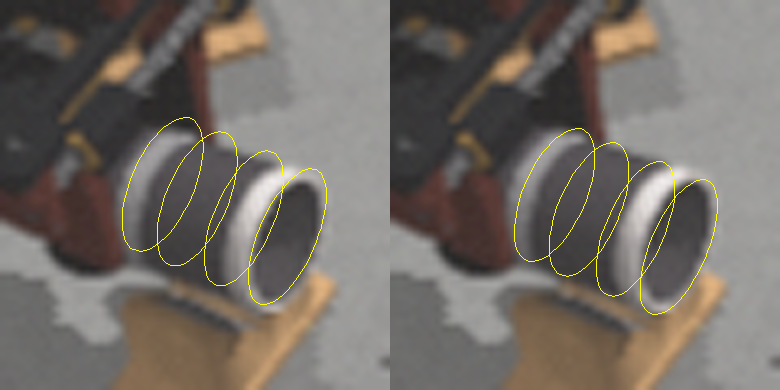

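```bash
cat >> h.py <<'E'
def quat_t(e_ang,th):  # hood dir e_ang, nose-up tilt th of the tool about jaw axis
    e=e_ang;E=np.array([-np.sin(e),-np.cos(e),0]);Nn=np.array([np.cos(e),-np.sin(e),0]);z=np.array([0,0,1.])
    tz=-z*np.cos(th)+E*np.sin(th);tx=Nn;ty=np.cross(tz,tx)
    q=Ro.from_matrix(np.c_[tx,ty,tz]).as_quat();return [float(v) for v in (q[3],q[0],q[1],q[2])]
E
python3 - <<'E'
from h import *
st()
e=.265;Nn=np.array([np.cos(e),-np.sin(e),0])
g,q=place([.6317,-.1972],e,.0255,.060)
g=g-.0012*Nn
movel([g[0],g[1],.062],v=.05)
movel([g[0],g[1],.062],frame=quat_t(e,.11),v=.05); st("tilt")
im=read_camera("scene");cv2.imwrite("pics/s4.png",im[:,:,::-1]);wsave("wN")
crop("pics/s4.png",180,170,280,260,7,"pics/c20.png")
E
```

```text
t19.93 [ 0.6233 -0.2215  0.0543] F [ 5.1561 -1.8084  5.0033] M [-0.3172 -0.8187  0.0175] w0.0516
tilt t20.53 [ 0.6233 -0.22    0.0613] F [-0.1515  0.1548 -1.5151] M [-0.0339  0.0601  0.0145] w0.0516
```

View pics/c20.png

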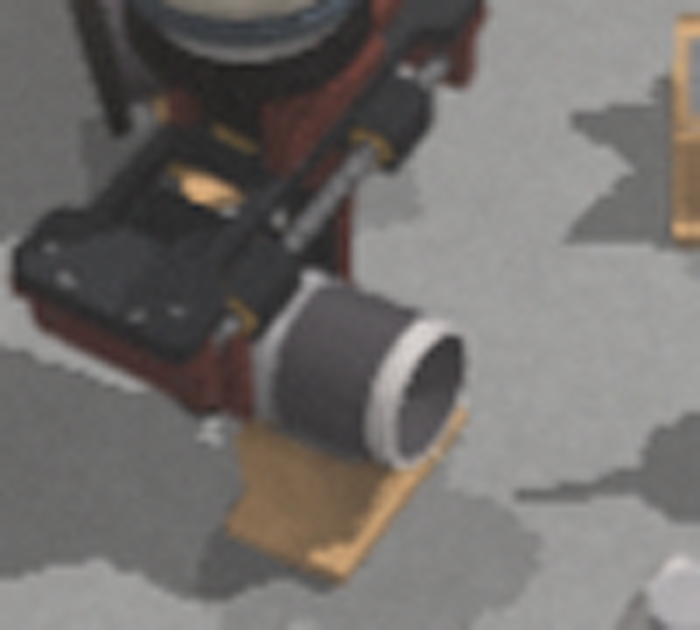

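Now descend on it in small steps, reading the moment to see whether it sits level.

```bash
python3 - <<'E'
from h import *
F0,M0=avg()
p=np.array(get_tcp_pos())
x,y=.6233-.0,-.2207
for z in(.057,.055,.0535,.0525,.0515,.0505,.0495):
    movel([x,y,z],v=.04);F,M=avg(4);print(z,np.array(get_tcp_pos()),F-F0,M-M0)
    if F[2]-F0[2]>3.5:break
print(get_time())
im=read_camera("scene");cv2.imwrite("pics/s5.png",im[:,:,::-1]);wsave("wO")
crop("pics/s5.png",180,170,280,260,7,"pics/c21.png")
E
```

```text
0.057 [ 0.6231 -0.2209  0.0568] [-0.0429 -0.1039  0.6299] [ 0.0131  0.0205 -0.0046]
0.055 [ 0.6236 -0.2208  0.0551] [0.8909 0.2425 0.7523] [-0.0978 -0.1558  0.0013]
0.0535 [ 0.6243 -0.221   0.0542] [ 2.5005 -0.4961  6.074 ] [-0.1801 -0.336   0.0028]
21.6917
```

View pics/c21.png

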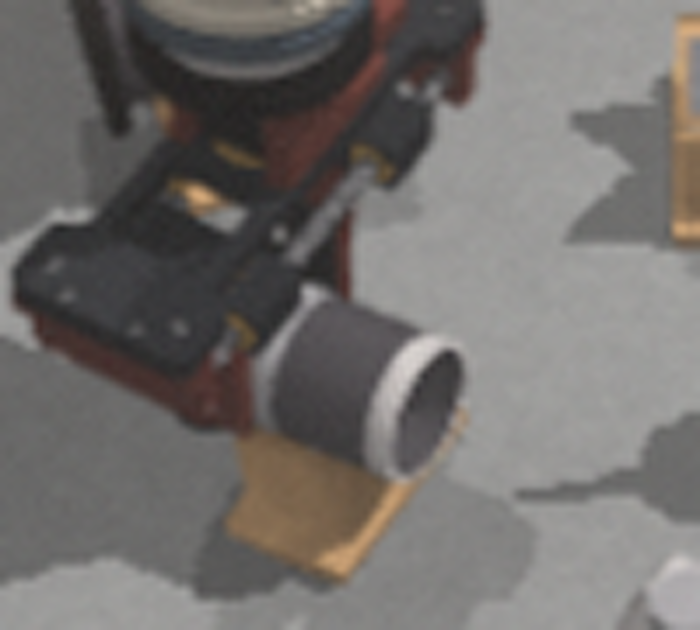

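View pics/wO.png

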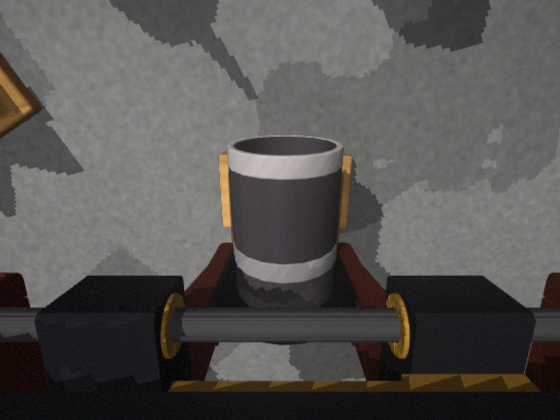

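```bash
python3 - <<'E'
from h import *
e=.265;E=np.array([-np.sin(e),-np.cos(e),0]);Nn=np.array([np.cos(e),-np.sin(e),0]);z=np.array([0,0,1.])
k=np.linspace(0,2*np.pi,60);r=np.array([.6317,-.1972,.060]);outs=[]
for d in(0,-.003):
    im=cv2.imread("pics/s5.png")[185:245,195:255];im=cv2.resize(im,None,fx=6.5,fy=6.5,interpolation=cv2.INTER_CUBIC)
    for off in(.038,.018,-.002,-.016):
        pts=np.array([((proj("scene",r+(d-off)*E+.026*(np.cos(a)*Nn+np.sin(a)*z))-[195,185])*6.5+3).astype(int) for a in k])
        cv2.polylines(im,[pts],True,(0,255,255),1)
    outs.append(im)
cv2.imwrite("pics/o7.png",np.hstack(outs))
E
```

```text
(no output)
```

View pics/o7.png

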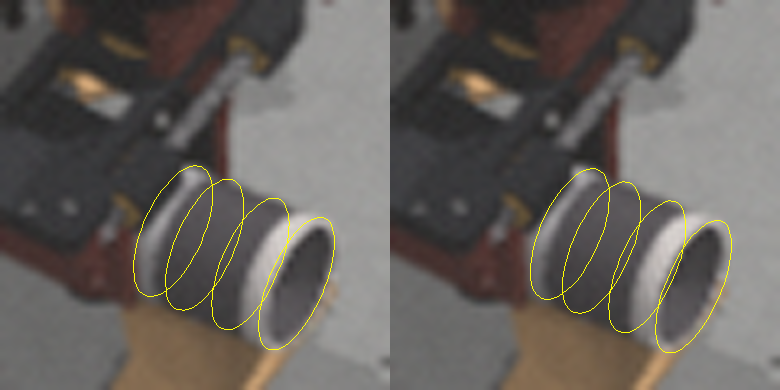

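```bash
python3 - <<'E'
from h import *
command_gripper(.66);st();command_gripper(1.0)
p=np.array(get_tcp_pos());movel([p[0],p[1]+.0,.10],v=.1);movel([p[0],p[1]-.0,.22],v=.25);st("up")
wsave("wP")
im=read_camera("scene");cv2.imwrite("pics/s6.png",im[:,:,::-1])
move_pose([.56,.10,.30],quat(-.077));st()
im=read_camera("top");cv2.imwrite("pics/t6.png",im[:,:,::-1]);wsave("wQ")
im=read_camera("scene");cv2.imwrite("pics/s7.png",im[:,:,::-1])
crop("pics/s7.png",180,170,290,260,7,"pics/c22.png")
E
```

```text
t22.14 [ 0.6224 -0.2203  0.0528] F [0.1351 1.1049 0.268 ] M [ 0.1255  0.0765 -0.0139] w0.0583
up t24.04 [ 0.6225 -0.2204  0.2185] F [-0.4478  0.3308  0.3806] M [ 0.0195  0.0586 -0.0346] w0.0878
 t25.41 [0.5603 0.0992 0.2996] F [-0.0694 -0.3714 -0.2286] M [-0.016   0.1177 -0.0094] w0.0879
```

View pics/c22.png

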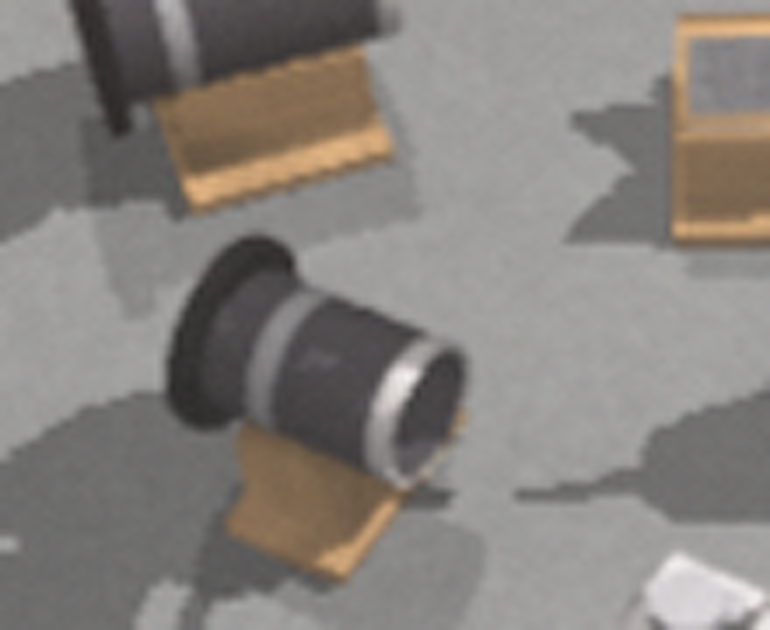

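View pics/t6.png

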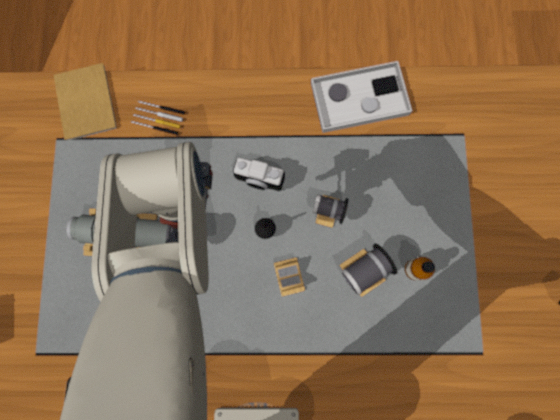

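View pics/wP.png

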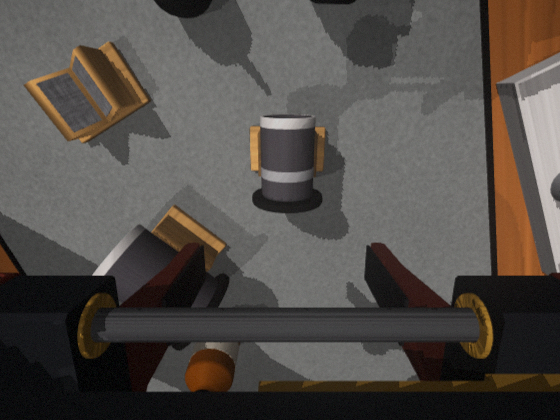

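```bash
python3 - <<'E'
from h import *
crop("pics/wQ.png",180,60,390,220,3.8,"pics/c23.png")
E
```

```text
(no output)
```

View pics/c23.png

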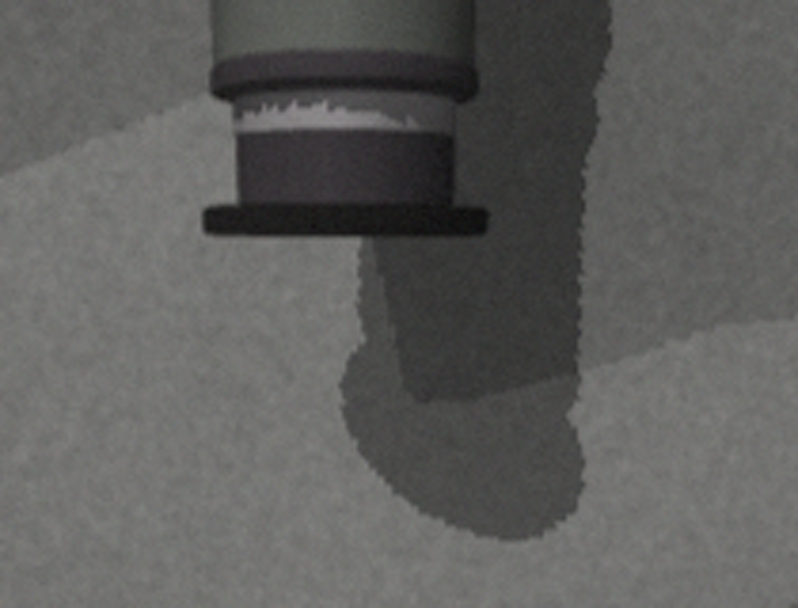

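```bash
python3 - <<'E'
from h import *
f=lambda u,v:(180+u/3.8,60+v/3.8)
for nm,L,R in(("mouth",(212,92),(476,98)),("back",(203,210),(488,210)),("front",(204,233),(487,233))):
    a=wpl("wQ",f(*L),.094);b=wpl("wQ",f(*R),.094);print(nm,((a+b)/2)[:2],np.linalg.norm(a-b))
G=np.array([.5523,.197,.076])
move_pose(list(G+[0,0,.10]),quat(-A))
print(movel(list(G),v=.1,until_force=6)); st("down")
command_gripper(.3); st("closed"); wsave("wR")
E
```

```text
mouth [0.554  0.2151] 0.07492384004950114
back [0.5516 0.184 ] 0.08278071355016581
front [0.551  0.1776] 0.08258700733421902
False
down t27.38 [0.5528 0.1972 0.0766] F [-0.1201  1.0198 -0.033 ] M [-0.0253  0.1001  0.0182] w0.0881
closed t27.89 [0.5525 0.1972 0.0763] F [-0.366   0.7661  1.8663] M [ 0.1937  0.0671 -0.0713] w0.0631
```

View pics/wR.png

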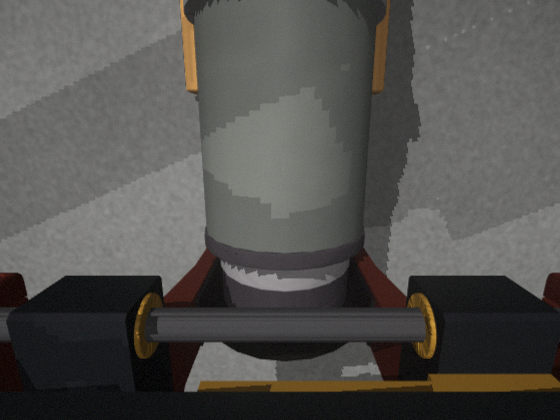

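```bash
python3 - <<'E'
from h import *
p=np.array([.5523,.197,.076])
for s in(.004,.008,.012,.018):
    movel(list(p+D*s),v=.025); st(s)
    if s>.01 and get_ft_force()[1]<6: break
wsave("wS")
E
```

```text
0.004 t28.25 [0.5524 0.196  0.0764] F [-2.3359 15.8379  0.2348] M [2.842  0.3244 0.1225] w0.0631
0.008 t28.56 [0.5521 0.1926 0.0772] F [-4.5004  4.5313 13.8409] M [0.7214 0.9288 0.3408] w0.0633
0.012 t28.87 [0.5508 0.1845 0.0756] F [-0.7226 -0.0598  0.444 ] M [-0.0036  0.2849  0.0761] w0.0630
```

View pics/wS.png

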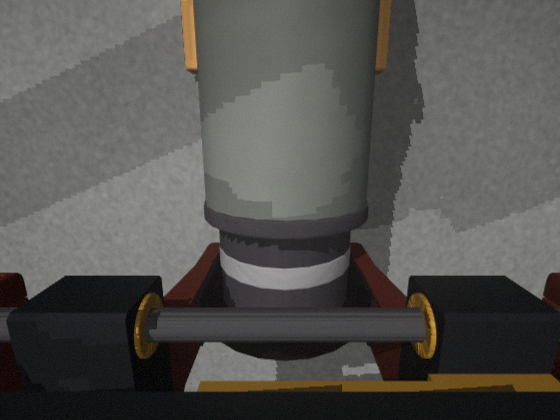

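Free and moving with the gripper. Continue out (62 mm plus margin).

```bash
python3 - <<'E'
from h import *
p=np.array([.5523,.197,.076])
for s in(.03,.05,.07,.09):
    r=movel(list(p+D*s),v=.08,until_force=12); st((s,r))
    if r: break
else:
    movel(list(p+D*.1+[0,0,.06]),v=.15); st("clear"); wsave("wT")
    im=read_camera("scene");cv2.imwrite("pics/s8.png",im[:,:,::-1])
E
```

```text
(0.03, False) t29.29 [0.5499 0.1662 0.0759] F [ 0.1902 -0.7712 -1.7072] M [-0.0625  0.106   0.0011] w0.0629
(0.05, False) t29.69 [0.5484 0.1466 0.076 ] F [ 0.5314 -0.3518 -2.2823] M [-0.089   0.0197  0.0354] w0.0628
(0.07, False) t30.09 [0.5469 0.1267 0.076 ] F [-0.4578 -0.6169 -1.8118] M [-0.1198  0.0615  0.0377] w0.0635
(0.09, False) t30.49 [0.5453 0.1067 0.076 ] F [ 0.6955  0.4528 -1.5599] M [-0.1544  0.0584 -0.0076] w0.0629
clear t31.05 [0.5444 0.0974 0.1359] F [ 0.7423 -1.0194 -2.2352] M [-0.1159  0.0487  0.0231] w0.0634
```

```bash
python3 - <<'E'
from h import *
crop("pics/s8.png",240,90,400,240,4.5,"pics/c24.png")
E
```

```text
(no output)
```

View pics/c24.png

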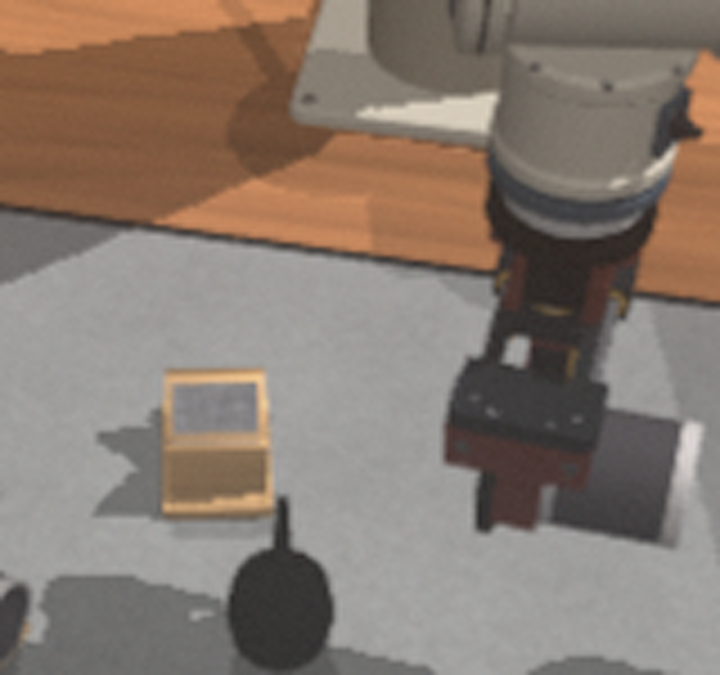

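View pics/wT.png

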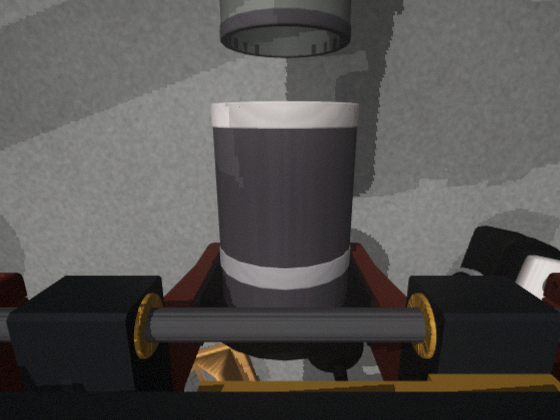

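```bash
python3 - <<'E'
from h import *
z=np.array([0,0,1.]);k=np.linspace(0,2*np.pi,80);t=np.array([.5444,.0974,.1359]);outs=[]
for hr,hg in((.014,.014),(.014,.006)):
    im=cv2.imread("pics/s8.png")[160:225,335:405];im=cv2.resize(im,None,fx=5.7,fy=5.7,interpolation=cv2.INTER_CUBIC)
    for off,rr in((.08,.032),(.05,.032),(.02,.032),(-.012,.042)):
        h=hg+(hr-hg)*off/.08
        pts=np.array([((proj("scene",t-off*D+h*z+rr*(np.cos(a)*N+np.sin(a)*z))-[335,160])*5.7+3).astype(int) for a in k])
        cv2.polylines(im,[pts],True,(0,255,255),1)
    outs.append(im)
cv2.imwrite("pics/o8.png",np.hstack(outs))
E
```

```text
(no output)
```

View pics/o8.png

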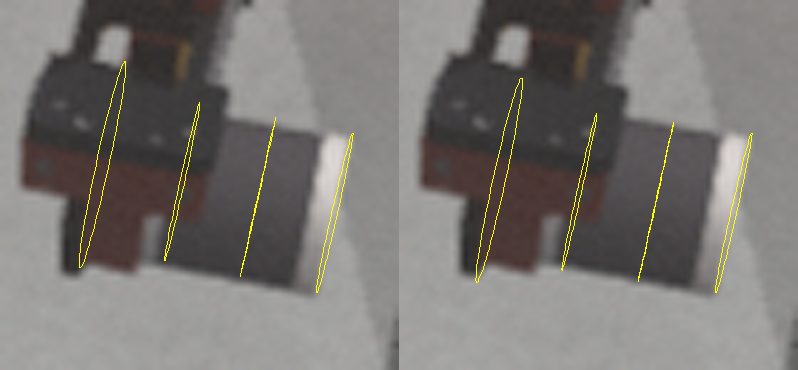

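```bash
python3 - <<'E'
from h import *
e=-.22;E=np.array([-np.sin(e),-np.cos(e),0])
g=np.array([.448,-.0884,0])+.034*E
p=np.array(get_tcp_pos());movel([p[0],p[1],.22],v=.3)
move_pose([g[0],g[1],.20],quat_t(e,.04));st("hover")
movel([g[0],g[1],.078],v=.15);st("low")
im=read_camera("scene");cv2.imwrite("pics/s9.png",im[:,:,::-1]);wsave("wU")
crop("pics/s9.png",230,130,350,230,6,"pics/c25.png")
E
```

```text
hover t32.52 [ 0.4555 -0.1211  0.1993] F [ 0.3256 -0.0617 -1.4191] M [-0.0633  0.0619 -0.0423] w0.0630
low t33.49 [ 0.4561 -0.1215  0.0785] F [-0.1796  0.5632 -2.3088] M [-0.0869  0.0367  0.0215] w0.0630
```

View pics/c25.png

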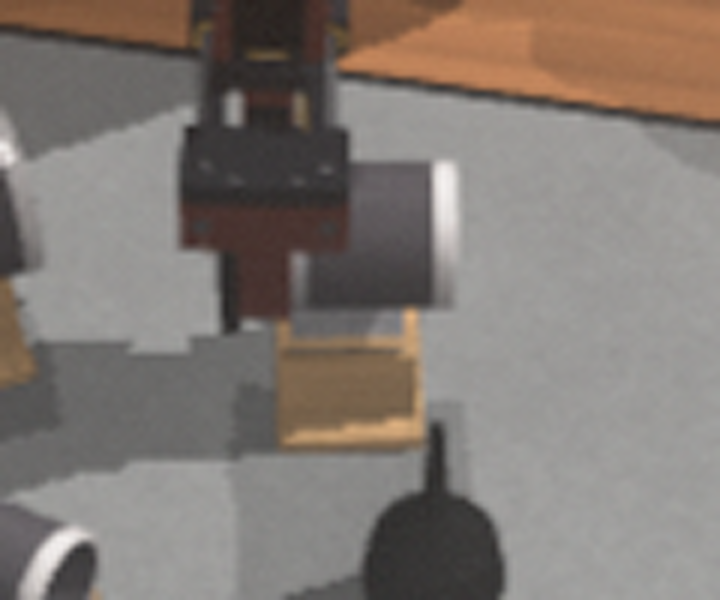

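View pics/wU.png

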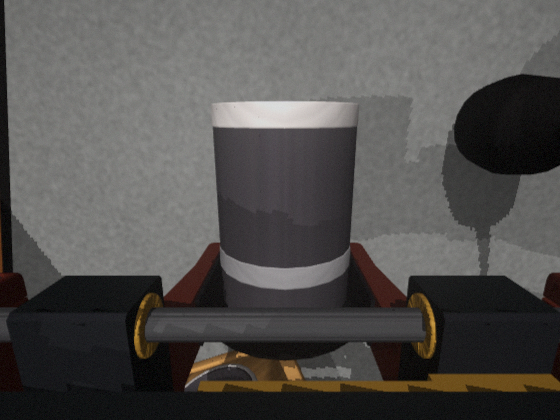

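```bash
python3 - <<'E'
from h import *
e=-.22;E=np.array([-np.sin(e),-np.cos(e),0])
g=np.array([.448,-.0884,0])+.034*E
movel([g[0],g[1],.066],frame=quat_t(e,.02),v=.06)
F0,M0=avg();print(F0,M0)
for z in(.061,.059,.0575,.056,.055,.054,.053,.052,.051,.050,.049):
    movel([g[0],g[1],z],v=.04);F,M=avg(3);print(z,np.array(get_tcp_pos()),F-F0,M-M0)
    if F[2]-F0[2]>3:break
print(get_time())
im=read_camera("scene");cv2.imwrite("pics/s10.png",im[:,:,::-1]);wsave("wV")
crop("pics/s10.png",230,130,350,230,6,"pics/c26.png")
E
```

```text
[-0.1814 -0.2704 -1.9806] [-0.0744  0.0327  0.0047]
0.061 [ 0.4553 -0.1215  0.0609] [0.4986 0.3926 0.5522] [-0.0112  0.0179  0.0016]
0.059 [ 0.4554 -0.1216  0.059 ] [0.2009 0.2195 0.0999] [-0.0154  0.0129 -0.0258]
0.0575 [ 0.4554 -0.1216  0.0575] [-0.0548  0.1921 -0.1808] [-0.0087  0.0076  0.012 ]
0.056 [ 0.4554 -0.1215  0.0559] [ 0.4057  0.2191 -0.2255] [-0.0129  0.009  -0.0236]
0.055 [ 0.4554 -0.1216  0.055 ] [-0.1917  0.1273  0.071 ] [0.0065 0.0209 0.0116]
0.054 [ 0.4554 -0.1216  0.054 ] [0.0504 0.0922 0.2225] [-0.0041  0.0155 -0.0162]
0.053 [ 0.4558 -0.1216  0.0531] [1.6814 1.1195 0.1181] [ 0.084  -0.1968 -0.0466]
0.052 [ 0.4563 -0.1218  0.0524] [2.0523 1.3976 6.1091] [ 0.1977 -0.2243  0.1389]
36.45
```

View pics/c26.png

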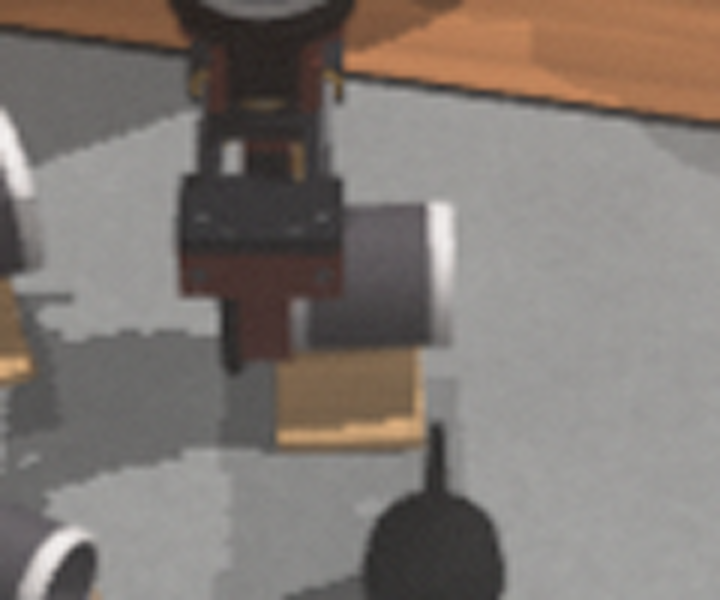

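View pics/wV.png

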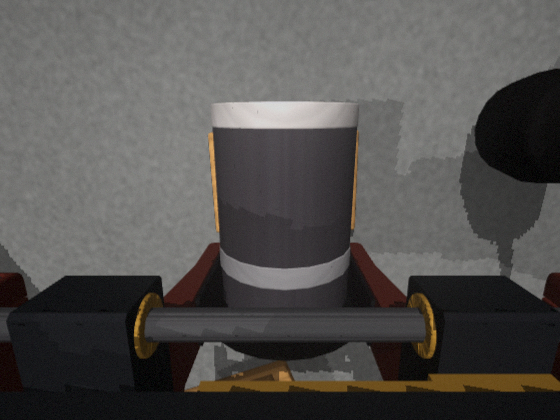

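```bash
python3 - <<'E'
from h import *
e=-.22;E=np.array([-np.sin(e),-np.cos(e)]);Nn=np.array([np.cos(e),-np.sin(e)]);t=np.array(get_tcp_pos())[:2]
for p in((209,133),(216,230),(358,129),(353,228)):
    q=wpl("wV",p,.01)[:2]-t;print(p,"along",q@E,"across",q@Nn)
a=(wpl("wV",(212,106),.064+.007)+wpl("wV",(358,106),.071))[:2]/2-t;print("rear",a@E,a@Nn)
E
```

```text
(209, 133) along -0.06650246823373648 across -0.04690339425390779
(216, 230) along -0.0029882230427351166 across -0.04640521660736693
(358, 129) along -0.06883323403291765 across 0.04532289338341516
(353, 228) along -0.004322986486112101 across 0.04602182441634725
rear -0.07962307826069012 0.00011489416836388517
```

```bash
python3 - <<'E'
from h import *
e=-.22;E=np.array([-np.sin(e),-np.cos(e),0]);Nn=np.array([np.cos(e),-np.sin(e),0])
g=np.array([.448,-.0884,0])+.0325*E+.0005*Nn
movel([g[0]-.0015*0,g[1],.0545],v=.03)
F0,M0=avg()
for z in(.053,.0523,.0517):
    movel([g[0],g[1],z],v=.03);F,M=avg(3);print(z,np.array(get_tcp_pos()),F-F0,M-M0)
    if F[2]-F0[2]>3:break
command_gripper(.78);st("open");command_gripper(1.0)
p=np.array(get_tcp_pos());movel([p[0],p[1],.105],v=.1);movel([p[0],p[1],.22],v=.25);st("up");wsave("wW")
move_pose([.50,.25,.32],quat(-.05));st()
im=read_camera("top");cv2.imwrite("pics/t11.png",im[:,:,::-1])
im=read_camera("scene");cv2.imwrite("pics/s11.png",im[:,:,::-1])
crop("pics/s11.png",140,130,340,270,4,"pics/c27.png");crop("pics/t11.png",240,150,440,300,4,"pics/c28.png")
E
```

```text
0.053 [ 0.4556 -0.12    0.0529] [0.8748 0.8038 0.1049] [ 0.0722 -0.1514  0.0079]
0.0523 [ 0.4559 -0.1201  0.0525] [1.1362 0.8634 3.4762] [ 0.1797 -0.1661  0.1687]
open t37.82 [ 0.4553 -0.12    0.0522] F [ 1.3173 -0.2394 -0.0033] M [-0.0924  0.0173  0.0409] w0.0688
up t39.62 [ 0.4548 -0.1198  0.2189] F [-0.3201  0.0999 -0.4974] M [-0.0572  0.0461  0.0155] w0.0879
 t41.10 [0.4999 0.2492 0.3191] F [0.4395 0.2178 0.6384] M [-0.0502  0.0707 -0.0219] w0.0883
```

View pics/c27.png

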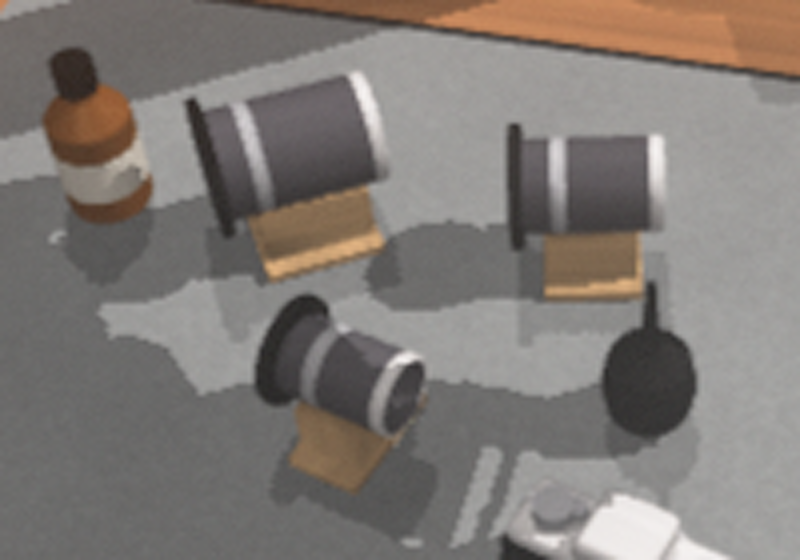

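View pics/c28.png

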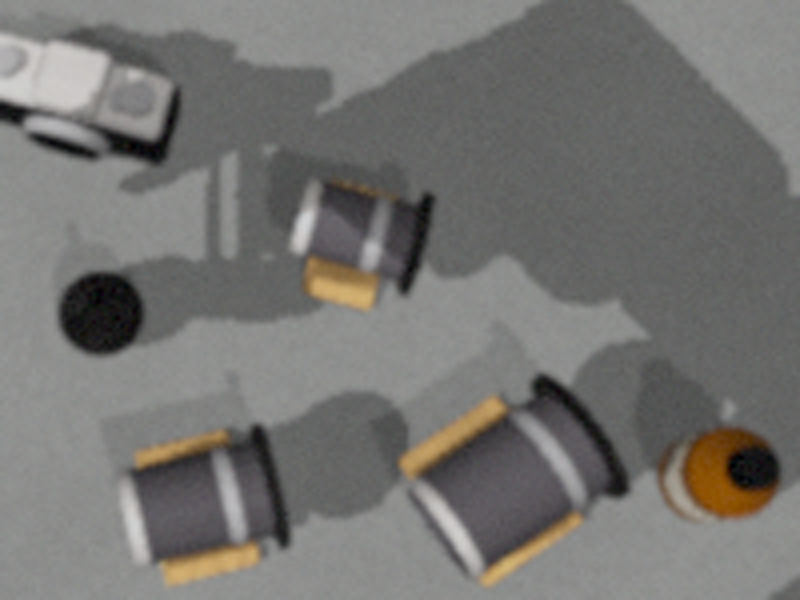

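View pics/wW.png

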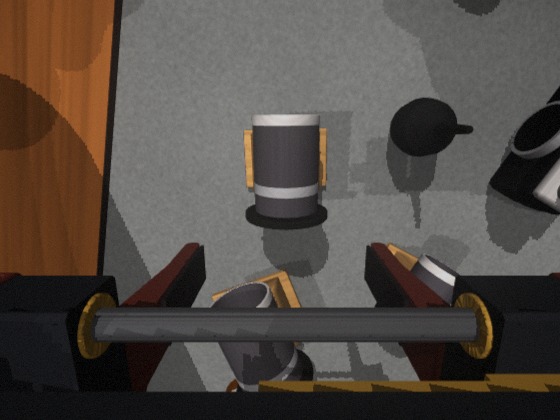

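```bash
python3 - <<'E'
from h import *
def chk(n,e,foot,rear,rim,za):
    E=np.array([-np.sin(e),-np.cos(e)]);Nn=np.array([np.cos(e),-np.sin(e)])
    f=np.mean([wpl(n,p,.01)[:2] for p in foot],0);r=np.mean([wpl(n,p,za+.004)[:2] for p in rear],0);m=np.mean([wpl(n,p,za+.005)[:2] for p in rim],0)
    print(n,"rear",(r-f)@E,(r-f)@Nn,"rim mid",(m-f)@E,(m-f)@Nn,"centre",f)
chk("wW",-.22,[(245,131),(250,188),(327,129),(323,189)],[(253,118),(320,118)],[(246,214),(327,214)],.064)
chk("wP",.265,[(250,126),(253,171),(325,127),(322,171)],[(261,118),(315,118)],[(252,198),(322,198)],.060)
E
```

```text
wW rear -0.045633944001543365 5.653847028773446e-05 rim mid 0.04777017816741219 0.00011626388512395478 centre [ 0.4494 -0.0891]
wP rear -0.038285804385471536 8.225470442529147e-05 rim mid 0.03966153876364773 -0.0007257200905440525 centre [ 0.6316 -0.1974]
```

```bash
python3 - <<'E'
from h import *
print(get_time());job_done()
E
```

```text
41.2
the job is handed in; nothing more can be done
```

Both hoods are out and lying in their own rests, and I handed the job in at 41.2 s. The tool reported no verdict.

I pulled the small hood out of the medium one, then the medium one out of the lens. Each was carried through the air to its rest, seated and let go.

**Final checks**
- **Centring:** wrist pictures put the small hood's rear end 38.3 mm from its rest's middle (38 ideal). The medium's was 45.6 mm (46 ideal). Both were within about 1 mm sideways.
- **Seating:** in the scene and top views both tubes look level and down in the groove, with their rims clear of the blocks.
- **Bystanders:** the large hood, camera, bottle and blower look unmoved. I judged this by eye and did not measure it.

**What did not go to plan**
- **Small hood:** after it snapped free it sat a few mm low and about 6° nose-down in the grip. It touched the groove about 6 mm sooner than calculated, and the force readings reached about 11–13 N. I lifted it, tilted the tool to level it, and set it down again at about 6 N before letting go.
- **Medium hood:** it sagged only about 2.5 mm. I eased it off its first contact (about 6 N), shifted it about 1.5 mm along the groove, and let it go at about 3.5 N.
- **Pull forces:** the small hood read about 17 N and the medium about 16 N before freeing, against the 8 N and 15 N you gave. The medium hood did not move when the small one came out.

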